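# Replace the worn return spring and fit both new springs on the sealer's spring block

## Robot

A 6-joint arm with a two-finger parallel gripper is mounted at the origin on a cart in front of the work surface, level with it; the furniture and walls round the work are solid. World frame = base frame: x ahead of the robot, y to its left, z up, the work surface at z = 0. Lengths are in m, angles in degrees, forces in N, time in s.
With the tool pointing down it reaches from about 0.35 to 1 m from the base axis. Payload 7.1 kg.
Tool frame: the origin (TCP) lies midway between the tips of the shut fingers; the grasp point (between the pads) lies 19 mm behind it; z points along the fingers, x is the direction in which the jaws open and shut, and the axes are right-handed (so a half turn about z gives the same grasp; the last joint's range is limited). The gripper opens to 85 mm and grips with 20 to 120 N. Pads are 22 mm wide; open, the fingers measure 114 mm over their backs; the gripper's body (76 mm by 85 mm) begins 54 mm behind the grasp point. The pads swing forward as they close: fully open they stand 13 mm farther back than shut.
Start: joints at [-70.417, 24.242, 93.386, -0, 62.372, -1.089], TCP at [0.221, -0.585, 0.21] pointing down, gripper open.
Joint ranges: [-172.04, 172.04], [-51.8, 120.97], [4.93, 147.93], [-75.15, 255.16], [6.16, 154.13], [-145.62, 145.62]. Speed limits (degrees/s): [136.94, 136.94, 172.46, 180, 180, 180].

## Interface

Orientations are given as a 3x3 rotation matrix whose columns are the frame's x, y, z axes.
In Python, from bench import robot gives the robot as it stands.
- The arm moves only by the shell command python3 -m jog 'ROWS' [FORCE]. ROWS is JSON, one flat list of numbers, 5 for each row, row after row: the closure, from -1 (fully open) to 1 (shut), then the shift along the tool's x, y, z in m, then the turn about the tool's z in degrees. In form: [claw, tx, ty, tz, spin, claw, tx, ty, tz, spin, ...]. A call has 1 to 8 rows; each row is the pose to reach, as a shift and turn from the pose commanded when the call began, along the tool's axes at that moment; what a row does not reach only later rows make up. A row lasts 1/8 s, in which the tool goes at most 62.5 mm and 10.7 degrees, less where a joint would pass 70% of its speed; a pose out of reach is approached as far as the arm can. A call with a gripper value outside its range is refused whole. The fingers move at their own pace and stop on an object; FORCE is the grip in N (left out, the last holds). Time passes only in rows, so rows that repeat a pose let the fingers close. It gives the time, the measured TCP pose, the force and the opening at its end, in the units of the state.
- robot.observe(): the state, without advancing time (a new reading comes with each control period).
- robot.get_image(name): name is "scene" or "top" or "wrist"; returns a dict with "frame" (480x640x3 uint8, red, green, blue), "vertical_fov" (degrees; the focal length in pixels is half the picture's height over the tangent of half this angle, whatever the lens; pixels are square), "cx", "cy" (the principal point, pixels), "origin" and "rotation" of the camera in the world. Camera axes: x right, y down, z forward; pixel columns grow to the right and rows downward; lengths in m; the calibration is good to about 2 mm. A picture is of the moment at which its call begins. There is no depth.
- robot.close_job(): hands the job in, once; it reports no verdict.
The state is a dict: "clock": time; "joint_pos": joint angles; "qd": joint speeds; "joint_efforts": joint torques, N m; "position": TCP position; "tcp_rot": TCP orientation; "wrist_force": force on the tool from outside, world axes, zero at the start; "wrist_torque": the same for the moment, N m; "finger_gap": finger opening in m.
Only numpy, scipy, OpenCV 4.12 (cv2) and the standard library are available. Lean on these libraries where they do the work, as an engineer would, in place of code of your own. Each camera call takes 0.05 s, during which the arm holds its last target.

## Task

The worn spring on the thick rod of the spring block has had its day: lift it off and put it in the grey tray. Then thread the two full-length springs over the rods, the wide one on the thick rod and the narrow one on the thin rod, twisting them where they snag so that each sits fully home in its cup with its wire leg in the slot. Leave the short narrow spring and the other things on the table where they are.

Things in the scene. Friction and masses are not known exactly. Their poses are not given: they have to be found in the camera images.
- block: Fixed spring block: aluminium base plate 94 x 184 mm on rubber feet, top 16 mm above the table; origin at the centre of its underside. The two guide rods stand on it 90 mm apart along its own y, at y = +45 and -45 mm; which one is on which side varies.
- post_thick: Fixed upright steel guide rod, 20 mm thick, on the block; origin at its flange's underside, z up. Tapered end, top 78 mm above the origin. At its foot a seat cup, 38 inner, 46 mm outer diameter, floor 4, rim 14 mm above the origin, with one 11 mm wide slot in its wall along the post's own +x, down to the floor, for the spring's leg. Flange 70 mm, level with the cup floor. The worn spring stands on this rod at the start.
- post_thin: Fixed upright steel guide rod, 12 mm thick, on the block; origin at its flange's underside, z up. Tapered end, top 78 mm above the origin. At its foot a seat cup, 30 inner, 38 mm outer diameter, floor 4, rim 14 mm above the origin, with one 11 mm wide slot in its wall along the post's own +x, down to the floor, for the spring's leg. Flange 62 mm, level with the cup floor. Bare at the start.
- post_thick_seat (a point): Centre of the thick rod's cup floor (where the spring's underside comes to rest), axes as the post's.
- post_thin_seat (a point): Centre of the thin rod's cup floor (where the spring's underside comes to rest), axes as the post's.
- worn_spring: Worn wide steel coil spring on the thick rod, its coils close together, leg in the slot. Upright on its closed end, origin at its underside's centre, z up. One straight wire leg runs out from the bottom coil along its own +x to 32.5 mm from the axis. 33 mm outer, 25 mm inner diameter, wire 4 mm, 52 mm long. Rigid under a gentle grip. The rod stands 22 mm out of its top.
- thick_spring: New wide steel coil spring, full length, standing on the table at any yaw. Upright on its closed end, origin at its underside's centre, z up. One straight wire leg runs out from the bottom coil along its own +x to 32.5 mm from the axis. 33 mm outer, 25 mm inner diameter, wire 4 mm, 85 mm long. Rigid under a gentle grip. 
- thin_spring: New narrow steel coil spring, full length, standing on the table at any yaw. Upright on its closed end, origin at its underside's centre, z up. One straight wire leg runs out from the bottom coil along its own +x to 28.5 mm from the axis. 25 mm outer, 17 mm inner diameter, wire 4 mm, 85 mm long. Rigid under a gentle grip. 
- short_spring: Short narrow steel coil spring standing on the table among the others; not needed. Upright on its closed end, origin at its underside's centre, z up. One straight wire leg runs out from the bottom coil along its own +x to 28.5 mm from the axis. 25 mm outer, 17 mm inner diameter, wire 4 mm, 52 mm long. Rigid under a gentle grip. 
- tray: Fixed grey open tray for worn parts, 140 x 140 mm outside, walls 4 mm thick and 30 mm high, floor 4 mm thick; origin at the centre of its underside.
- tape_dispenser: Dark desk tape dispenser, 52 x 177 x 98 mm, long along its own y, to the right of the block; origin at the centre of its underside.
- pencil: Pencil, 112 mm, lying on the table; origin at the centre of its underside, long along its y.
- pen: Pen, 145 mm, lying on the table; origin at the centre of its underside, long along its y.
- game_piece: Blue wedge-shaped game piece, 22 mm wide, 13 mm high, among the standing springs; origin at the centre of its underside.
- game_piece2: Second game piece like the first, among the standing springs.
Mind the look-alikes: they are no part of the job. What is shaped like the thick_spring but purple or turquoise is not meant.

How it is judged (in metres and radians):
At the end, for the whole second after the job is handed in: Each full-length spring is on its rod: underside within 4 mm of the cup floor, 4.5 mm of the axis, upright within 0.09 rad, leg in the slot (0.4 rad). The worn spring is in the tray, upright or lying, underside's centre inside the walls and under 30 mm high. All at rest (horizontal distance between thick_spring and post_thick_seat below 0.0045 m and z of thick_spring in the frame of post_thick_seat between -0.003 and 0.004 m and angle between each of thick_spring, thin_spring's own z axis and vertical below 0.09 rad and angle between the x axis of thick_spring and the x axis of post_thick_seat, either way round below 0.4 rad and linear speed of each of thick_spring, thin_spring, worn_spring below 0.02 m/s and angular speed of each of thick_spring, thin_spring, worn_spring below 0.6 rad/s and horizontal distance between thin_spring and post_thin_seat below 0.0045 m and z of thin_spring in the frame of post_thin_seat between -0.003 and 0.004 m and angle between the x axis of thin_spring and the x axis of post_thin_seat, either way round below 0.4 rad and x of worn_spring in the frame of tray between -0.068 and 0.068 m and y of worn_spring in the frame of tray between -0.068 and 0.068 m and z of worn_spring in the frame of tray below 0.03 m); the robot touches nothing.
It fails at once if the short spring is moved more than 30 mm (distance of short_spring from where it was at the start of the episode above 0.03 m).
It fails at once if the tape dispenser is moved more than 30 mm (distance of tape_dispenser from where it was at the start of the episode above 0.03 m).
It fails at once if the pencil, the pen or a game piece is moved more than 40 mm (distance of any of pencil, pen, game_piece, game_piece2 from where it was at the start of the episode above 0.04 m).
It also fails if it takes over 72 s, if anything falls off the work surface, if the arm or the gripper's body presses on something with over 40 N, if the wrist force passes 120 N, or if a joint passes its speed limit or range.

## Working session

There is one attempt and no reset: what is moved stays moved. The work goes in short steps, Python scripts to look and compute and a shell command to move; the robot and the scene stay as the last step left them, time stands still between calls to the robot, and variables do not carry over. Pictures are saved under pics/ and viewed, and the job is handed in when it is done.

```bash
ls; mkdir -p pics
python3 - <<'E'
from bench import robot
import cv2
s=robot.observe();print(s['clock'],s['position'],s['tcp_rot'],s['finger_gap'],s['wrist_force'])
for n in ['scene','top','wrist']:
    im=robot.get_image(n);cv2.imwrite(f'pics/{n}0.png',im['frame'][:,:,::-1])
    print(n,im['vertical_fov'],im['cx'],im['cy'],im['origin'],im['rotation'])
E
```

```text
pics
0.0 [ 0.22044458 -0.58418319  0.20962741] [[ 3.52997815e-01 -9.35623986e-01 -5.47282171e-04]
 [-9.35622796e-01 -3.52998239e-01  1.49249097e-03]
 [-1.58960000e-03 -1.47963776e-05 -9.99998736e-01]] 0.08561135936139955 [ 0.39991254 -0.04004522 -0.30247586]
scene 45.28621628799921 319.4088214459448 235.21910933446003 [-0.25621412  0.47074421  0.66510711] [[-0.53004798 -0.49710696  0.68697438]
 [-0.84796681  0.30958737 -0.43024174]
 [ 0.00119757 -0.81058024 -0.58562636]]
top 43.92238464664969 314.13358993456194 253.62696562498263 [0.38614523 0.02943306 1.20057861] [[ 0.00433693 -0.99489631  0.1008093 ]
 [-0.99994121 -0.00531648 -0.00945017]
 [ 0.00993789 -0.10076238 -0.99486088]]
wrist 62.96041460895354 318.97970601363716 242.09601328322262 [ 0.29473135 -0.55705093  0.37337379] [[ 3.52145125e-01 -8.90378541e-01 -2.88478533e-01]
 [-9.35945310e-01 -3.35143228e-01 -1.08098996e-01]
 [-4.32600408e-04  3.08066664e-01 -9.51364674e-01]]
```

View pics/scene0.png

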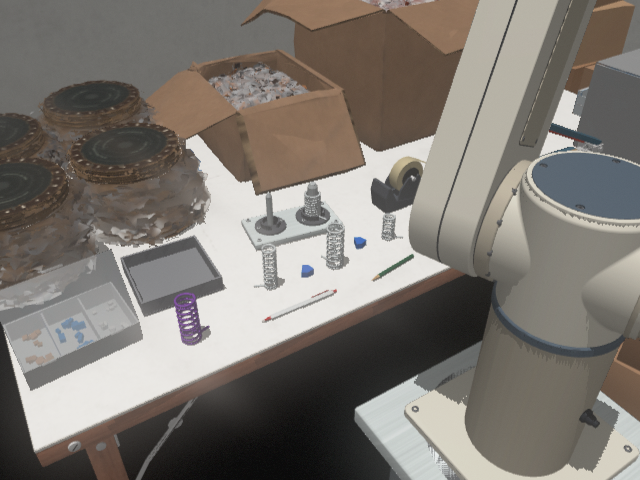

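View pics/top0.png

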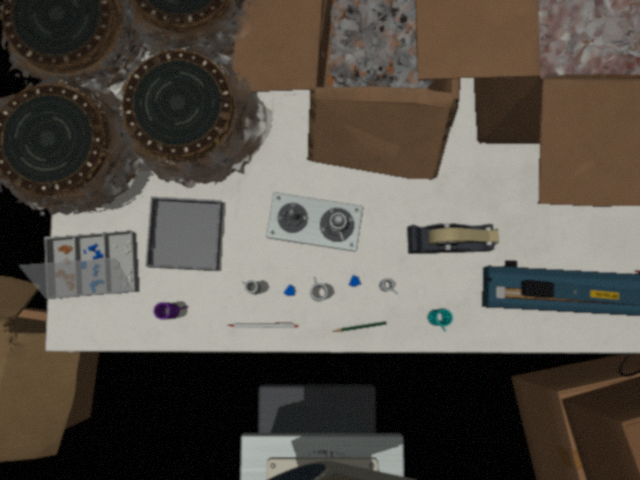

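View pics/wrist0.png

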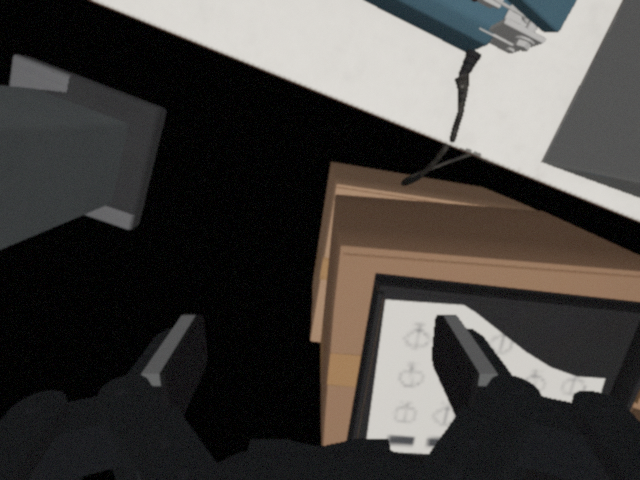

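The scene view shows the bare thin rod at (268,215) and the thick rod with its worn spring at (313,200). Silver springs stand at (268,268), (335,245) and (388,227), with the tray at (172,272). The purple spring at (188,318) and the turquoise one at (440,317, top view) are look-alikes. I'll enlarge both views.

```bash
cat > h.py <<'E'
import numpy as np,cv2
from bench import robot
def cam(n):
    im=robot.get_image(n); im['f']=240/np.tan(np.radians(im['vertical_fov']/2)); im['R']=np.array(im['rotation']); im['o']=np.array(im['origin']); return im
def ray(im,u,v):
    return im['R']@np.array([(u-im['cx'])/im['f'],(v-im['cy'])/im['f'],1.])
def onz(im,u,v,z):
    d=ray(im,u,v); return im['o']+d*(z-im['o'][2])/d[2]
def proj(im,p):
    c=im['R'].T@(np.array(p)-im['o']); return im['cx']+im['f']*c[0]/c[2], im['cy']+im['f']*c[1]/c[2]
def crop(im,x0,y0,x1,y1,k,name):
    c=im['frame'][y0:y1,x0:x1,::-1]; c=cv2.resize(c,None,fx=k,fy=k,interpolation=cv2.INTER_CUBIC); cv2.imwrite('pics/'+name,c)
E
python3 - <<'E'
from h import *
t=cam('top'); s=cam('scene')
crop(t,230,180,410,310,4,'t1.png'); crop(s,230,170,410,300,4,'s1.png')
for u,v,z in [(189,234,.03),(293,217,.016),(338,223,.016),(455,238,.0),(256,287,.04),(321,290,.04),(388,285,.03)]: print(onz(t,u,v,z).round(3))
E
```

```text
[0.542 0.266 0.03 ]
[0.58  0.061 0.016]
[ 0.568 -0.03   0.016]
[ 0.541 -0.269  0.   ]
[0.438 0.131 0.04 ]
[0.433 0.005 0.04 ]
[ 0.443 -0.127  0.03 ]
```

View pics/t1.png

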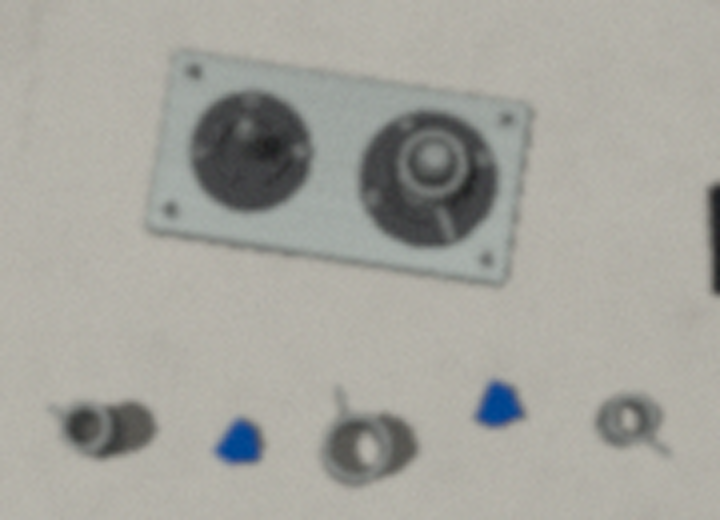

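View pics/s1.png

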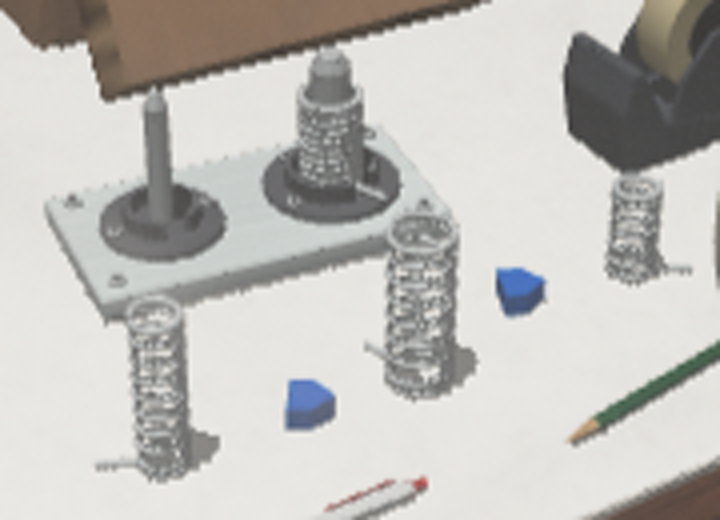

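Of the three silver springs (top-view crop pixels), the one at (85,428) is tall and narrow, so it is thin_spring. The one at (358,450) is tall and wide, so it is thick_spring. The one at (628,418) is short, so it stays put. The worn spring's leg points towards the robot, at crop (450,240). Next I'll move the wrist camera over the area for a finer measurement.

```bash
python3 -m jog '[-1,-0.46,-0.494,-0.04,20.7,-1,-0.46,-0.494,-0.04,20.7,-1,-0.46,-0.494,-0.04,20.7,-1,-0.46,-0.494,-0.04,20.7,-1,-0.46,-0.494,-0.04,20.7,-1,-0.46,-0.494,-0.04,20.7,-1,-0.46,-0.494,-0.04,20.7,-1,-0.46,-0.494,-0.04,20.7]' 40
```

```text
clock: 1.25
position: [0.443, -0.1357, 0.2404]
tcp_rot: [[-0.001, -1.0, 0.001], [-1.0, 0.001, -0.0], [0.0, -0.001, -1.0]]
wrist_force: [1.1, -1.0, 0.7]
finger_gap: 0.0853
```

```bash
python3 -m jog '[-1,-0.156,-0.077,-0.01,0,-1,-0.156,-0.077,-0.01,0,-1,-0.156,-0.077,-0.01,0,-1,-0.156,-0.077,-0.01,0]'
python3 - <<'E'
from h import *
w=cam('wrist'); cv2.imwrite('pics/w1.png',w['frame'][:,:,::-1])
E
```

```text
clock: 1.75
position: [0.5207, 0.0212, 0.2502]
tcp_rot: [[0.004, -1.0, 0.001], [-1.0, -0.004, 0.0], [-0.0, -0.001, -1.0]]
wrist_force: [-0.4, 0.4, -0.7]
finger_gap: 0.0854
```

View pics/w1.png

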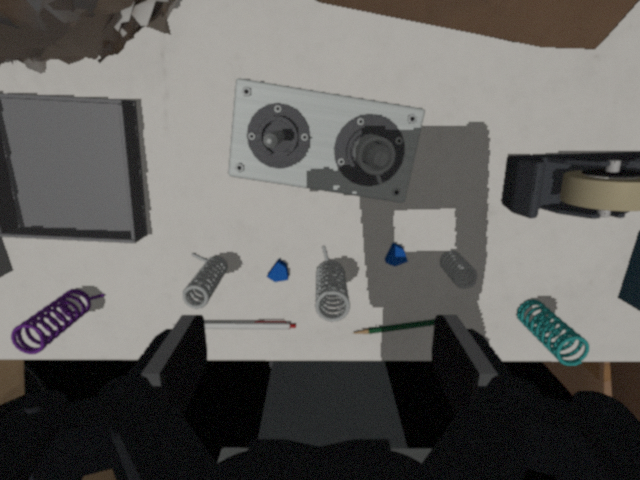

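Run:
```python
from h import *
import pickle
w=cam('wrist'); pickle.dump(w,open('w1.pkl','wb'))
t=cam('top'); pickle.dump(t,open('t1.pkl','wb')); cv2.imwrite('pics/t2.png',t['frame'][:,:,::-1])
s=cam('scene');pickle.dump(s,open('s1.pkl','wb'))
crop(w,220,70,440,210,3,'w1a.png')
crop(w,170,235,370,330,4,'w1b.png')
```

```text
(no output)
```

View pics/w1a.png

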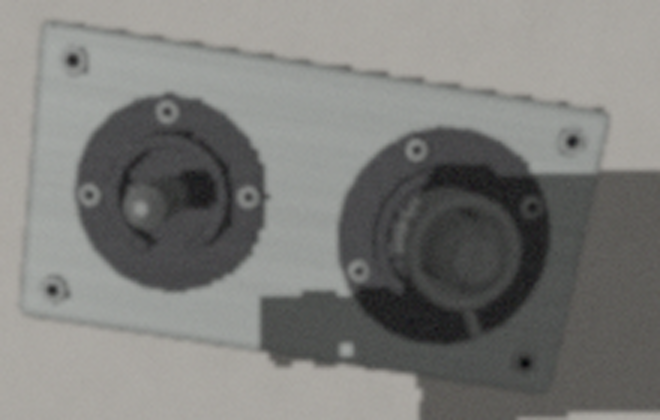

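View pics/w1b.png

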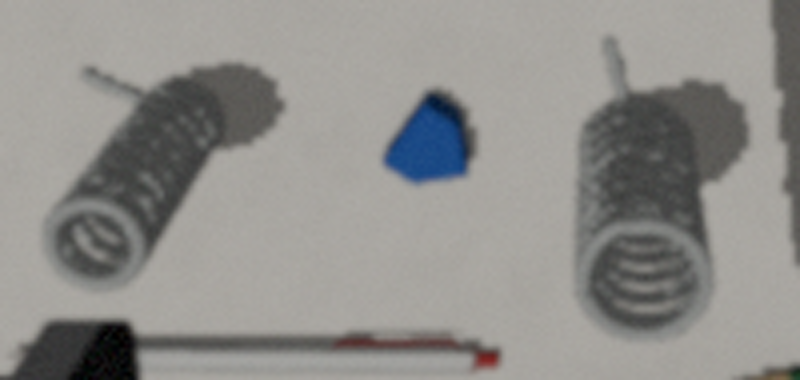

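```bash
cat > m.py <<'E'
from h import *
import pickle
w=pickle.load(open('w1.pkl','rb'));t=pickle.load(open('t1.pkl','rb'))
A=lambda x,y,z: onz(w,220+(x-1)/3,70+(y-1)/3,z)
B=lambda x,y,z: onz(w,170+(x-1.5)/4,235+(y-1.5)/4,z)
T=lambda x,y,z: onz(t,230+(x-1.5)/4,180+(y-1.5)/4,z)
ang=lambda v: round(float(np.degrees(np.arctan2(v[1],v[0]))),1)
p=lambda n,v: print(n,(np.array(v)[:2]*1000).round(1))
thn=A(171,193,.020);thk=A(444,235.5,.020)
p('thin flange',thn);p('thick flange',thk);print(np.linalg.norm(thn-thk),ang(thn-thk))
p('thin tip',A(140,203,.094)); p('worn top',A(467,248,.071))
for q in [(168,111),(90,194),(248,197)]: v=A(*q,.020)-thn; print('thin screw',ang(v),np.linalg.norm(v[:2]))
for q in [(417,150),(531,207),(358,271)]: v=A(*q,.020)-thk; print('thick screw',ang(v),np.linalg.norm(v[:2]))
l=A(474,328,.022)-thk; print('worn leg',ang(l),np.linalg.norm(l[:2]))
for c in [[(73,60),(571,141),(525,363),(52,289)]]:
    c=[A(*q,.016) for q in c]; p('plate c',np.mean(c,0)); print(ang(c[0]-c[1]),ang(c[3]-c[2]))
p('top: thin fl',T(252,151,.02));p('top: thick fl',T(428,178,.02))
sn=B(95.5,243,.083); sk=B(644.5,280,.083)
p('thin spring',sn);p('thick spring',sk);p('top thin',T(88,428,.083));p('top thick',T(357,450,.083))
l=B(86,70,.002)-sn; print('thin leg',ang(l),np.linalg.norm(l[:2]))
l=B(609,38,.002)-sk; print('thick leg',ang(l),np.linalg.norm(l[:2]))
l=B(141,95,.002)-B(86,70,.002); print('thin leg dir',ang(-l))
l=B(628,95,.002)-B(609,38,.002); print('thick leg dir',ang(-l))
u=[(147,240),(5,235)]
for q in [(60,95)]: pass
E
python3 m.py
```

```text
thin flange [581.5  60. ]
thick flange [568.3 -28.7]
0.0896711777543259 81.5
thin tip [582.3  60.6]
worn top [568.8 -29.2]
thin screw 0.4 0.025027757188705948
thin screw 90.8 0.026164787251398685
thin screw -92.8 0.02487383785686918
thick screw 20.0 0.02833630535181175
thick screw -72.0 0.029278161445311292
thick screw 112.3 0.030138210156722644
worn leg -159.9 0.031782604747366404
plate c [573.9  15.9]
81.4 81.2
top: thin fl [578.6  61.7]
top: thick fl [565.5 -26.6]
thin spring [439.9 135.1]
thick spring [430.5   7.8]
top thin [436.6 135.8]
top thick [426.9   9.6]
thin leg 61.7 0.029356551247451398
thick leg 13.3 0.033735274466427434
thin leg dir 63.2
thick leg dir 17.8
```

View pics/t2.png

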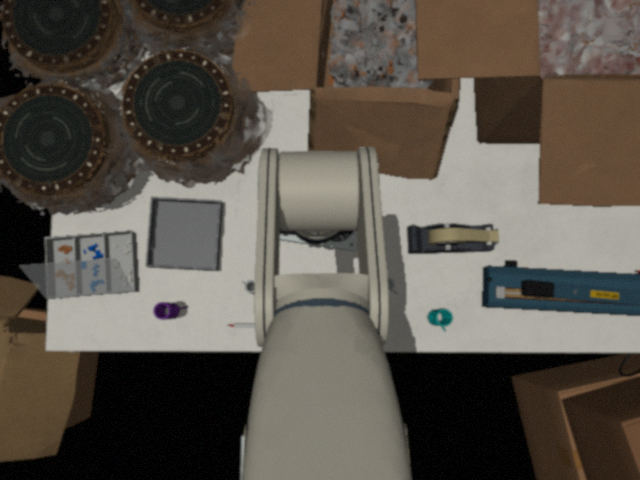

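```bash
cat >> h.py <<'E'
def rows(x,y,z,psi=None):
    s=robot.observe(); R=np.array(s['tcp_rot']); p=np.array(s['position'])
    d=R.T@(np.array([x,y,z])-p); cur=np.degrees(np.arctan2(R[1,0],R[0,0]))
    sp=0 if psi is None else -(((psi-cur)+180)%360-180)
    print('t',round(s['clock'],2),'psi %.1f'%cur,'j6 %.0f'%s['joint_pos'][5],'shift mm',(d*1000).round(1),'spin %.1f'%sp)
E
python3 - <<'E'
from m import *
from scipy.optimize import least_squares
s=pickle.load(open('s1.pkl','rb'))
f=lambda X: np.concatenate([np.subtract(proj(w,X),(590,47)),np.subtract(proj(s,X),(365,163)),np.subtract(proj(t,X),(436,178))])
r=least_squares(f,[.7,-.2,.05]);print('boxcorner',r.x,r.fun)
E
python3 -m jog '[-1,0.050,-0.0475,0.05,-10.7,-1,0.050,-0.0475,0.10,-21,-1,0.050,-0.0475,0.10,-32,-1,0.050,-0.0475,0.10,-42,-1,0.050,-0.0475,0.10,-53,-1,0.050,-0.0475,0.10,-64,-1,0.050,-0.0475,0.10,-74,-1,0.050,-0.0475,0.10,-85]' 40
python3 - <<'E'
from h import *
rows(.5685,-.029,.034,-5)
w=cam('wrist'); cv2.imwrite('pics/w2.png',w['frame'][:,:,::-1]);import pickle;pickle.dump(w,open('w2.pkl','wb'))
E
```

```text
thin flange [581.5  60. ]
thick flange [568.3 -28.7]
0.0896711777543259 81.5
thin tip [582.3  60.6]
worn top [568.8 -29.2]
thin screw 0.4 0.025027757188705948
thin screw 90.8 0.026164787251398685
thin screw -92.8 0.02487383785686918
thick screw 20.0 0.02833630535181175
thick screw -72.0 0.029278161445311292
thick screw 112.3 0.030138210156722644
worn leg -159.9 0.031782604747366404
plate c [573.9  15.9]
81.4 81.2
top: thin fl [578.6  61.7]
top: thick fl [565.5 -26.6]
thin spring [439.9 135.1]
thick spring [430.5   7.8]
top thin [436.6 135.8]
top thick [426.9   9.6]
thin leg 61.7 0.029356551247451398
thick leg 13.3 0.033735274466427434
thin leg dir 63.2
thick leg dir 17.8
boxcorner [ 0.65599299 -0.21887685  0.03586191] [ 1.680233   -0.05813358 -0.82898544  2.33876445 -2.71265325  0.60038311]
clock: 2.95
position: [0.5662, -0.0332, 0.1501]
tcp_rot: [[0.996, -0.088, -0.0], [-0.088, -0.996, -0.0], [-0.0, 0.0, -1.0]]
wrist_force: [-1.1, 0.1, 0.2]
finger_gap: 0.0856
t 2.95 psi -5.1 j6 1 shift mm [  1.9  -4.4 116. ] spin -0.1
```

View pics/w2.png

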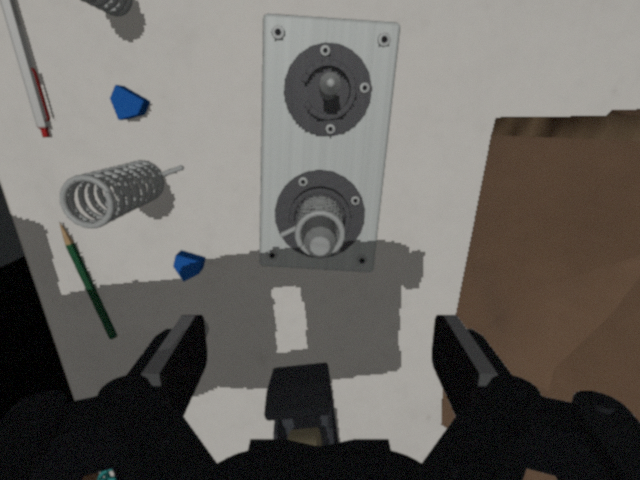

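Run:
```python
from h import *
import pickle
w=pickle.load(open('w2.pkl','rb'))
crop(w,250,10,410,280,2.2,'w2a.png')
s=robot.observe(); p=np.array(s['position']); R=np.array(s['tcp_rot'])
print(proj(w,p), proj(w,p-.019*R[:,2]))
print(R.T@(w['o']-p))
```

```text
(np.float64(318.2624012704133), np.float64(294.631831737512)) (np.float64(318.1826120323987), np.float64(314.7040362203567))
[ 0.00099851 -0.07845299 -0.16366334]
```

Run:
```python
from h import *
import pickle
w=pickle.load(open('w2.pkl','rb'))
crop(w,255,20,405,140,5,'w2a.png'); crop(w,255,150,405,270,5,'w2b.png')
```

```text
(no output)
```

View pics/w2a.png

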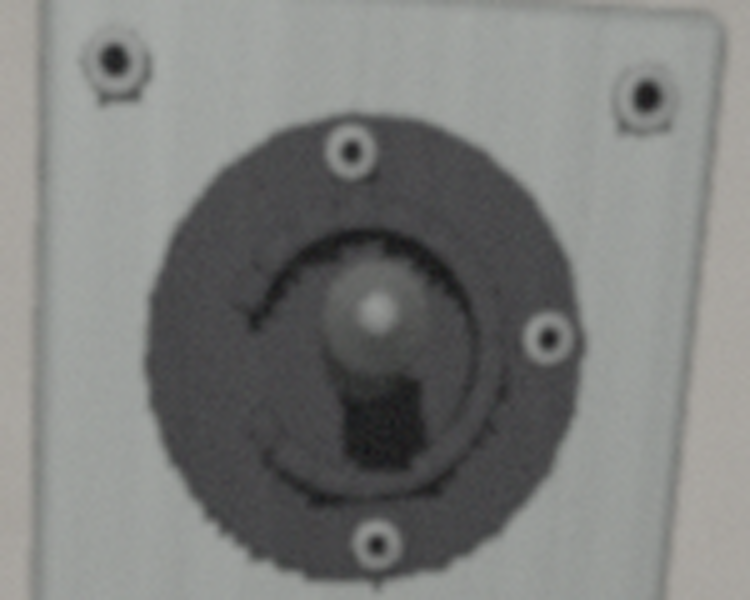

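View pics/w2b.png

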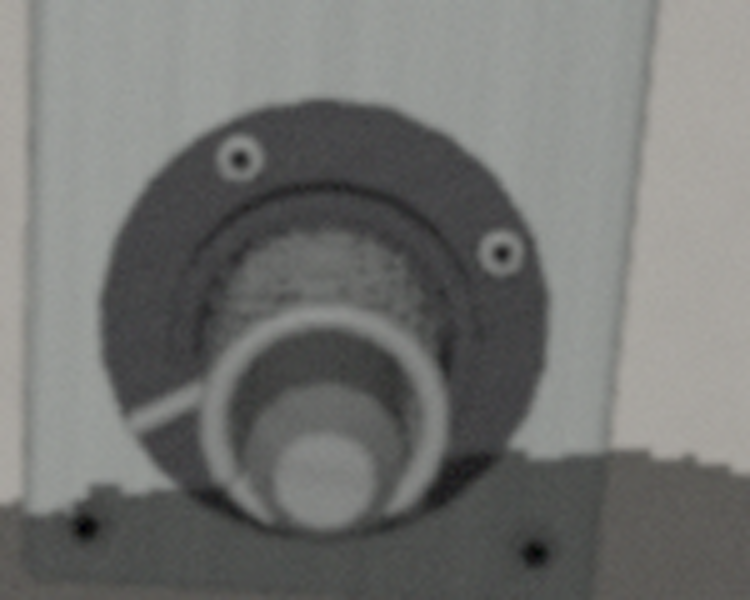

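Run:
```python
from h import *
import pickle
w=pickle.load(open('w2.pkl','rb'))
A=lambda x,y,z: onz(w,255+(x-2)/5,20+(y-2)/5,z)
B=lambda x,y,z: onz(w,255+(x-2)/5,150+(y-2)/5,z)
ang=lambda v: round(float(np.degrees(np.arctan2(v[1],v[0]))),1)
p=lambda n,v: print(n,(np.array(v)[:2]*1000).round(1))
n=A(364,346,.02);p('thin fl',n); p('thin tip',A(376,311,.094))
sc=[A(351,152,.02),A(377,545,.02)]; p('thin scr mid',np.mean(sc,0)); print(ang(sc[0]-sc[1]), ang(A(549,339,.02)-np.mean(sc,0)))
k=B(324,316,.02);p('thick fl',k); p('rod tip',B(325,482,.094)); p('worn top',B(324,422,.071))
print(ang(n-k), np.linalg.norm(n-k))
print('leg',ang(B(130,425,.022)-k),ang(B(130,425,.022)-B(197,392,.022)))
print('scr',ang(B(501,253,.02)-k),ang(B(240,160,.02)-k))
C=[A(114,60,.016),A(646,96,.016),B(535,552,.016),B(86,526,.016)]
p('plate',np.mean(C,0)); print(ang(C[0]-C[3]),ang(C[1]-C[2]))
```

```text
thin fl [581.   61.7]
thin tip [580.6  60.7]
thin scr mid [580.9  60.6]
89.3 -0.7
thick fl [567.5 -26.4]
rod tip [567.4 -28.5]
worn top [567.3 -28.1]
81.3 0.08915365160194073
leg -155.8 -158.2
scr 15.0 112.6
plate [574.1  15.8]
81.4 81.4
```

Run:
```python
from h import *
rows(.5676,-.0286,.034,-5)
print(robot.observe()['position'],robot.observe()['qd'])
```

```text
t 3.0 psi -4.6 j6 0 shift mm [  1.   -4.7 116. ] spin 0.4
[ 0.5662614  -0.03317456  0.15005066] [ 2.87881390e-01  1.81636015e-01 -4.06931418e-02  4.64755937e-03
 -1.27287693e-01  1.78012587e+01]
```

```bash
python3 -m jog '[-1,0.001,-0.0045,0,0,-1,0.001,-0.0045,0.03,0,-1,0.001,-0.0045,0.03,0]'
python3 - <<'E'
from h import *
rows(.5676,-.0286,.034)
E
```

```text
clock: 3.38
position: [0.5665, -0.0274, 0.1184]
tcp_rot: [[0.995, -0.096, -0.004], [-0.096, -0.995, 0.0], [-0.004, 0.0, -1.0]]
wrist_force: [-0.7, 0.0, 0.5]
finger_gap: 0.0854
t 3.38 psi -5.5 j6 2 shift mm [ 1.6  1.1 84.4] spin 0.0
```

```bash
python3 -m jog '[-1,0.0015,0.001,0.03,0,-1,0.0015,0.001,0.06,0,-1,0.0015,0.001,0.084,0,-1,0.0015,0.001,0.084,0]'
python3 - <<'E'
from h import *
rows(.5676,-.0286,.034)
w=cam('wrist'); cv2.imwrite('pics/w3.png',w['frame'][:,:,::-1])
E
```

```text
clock: 3.88
position: [0.5687, -0.0284, 0.0352]
tcp_rot: [[0.996, -0.094, -0.003], [-0.094, -0.996, 0.0], [-0.003, 0.0, -1.0]]
wrist_force: [0.0, -0.3, 0.3]
finger_gap: 0.0854
t 3.88 psi -5.4 j6 1 shift mm [-1.1  0.3  1.2] spin 0.0
```

View pics/w3.png

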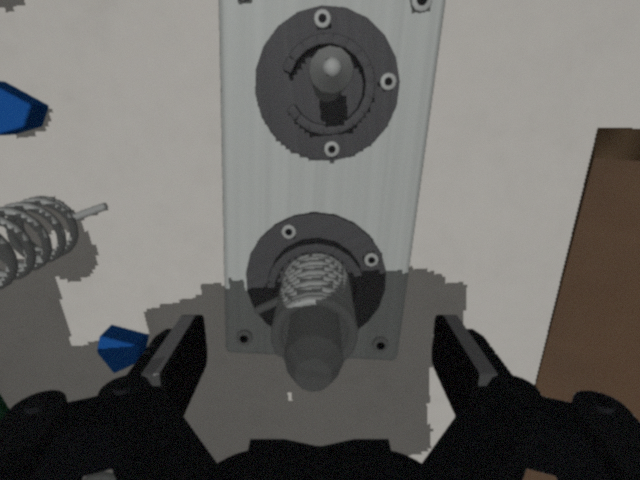

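The jaws straddle the worn spring at (315,340), with the thin cup's slot visible at (285,90). Closing.

```bash
python3 -m jog '[0.2,-0.001,0,0.001,0,1,-0.001,0,0.001,0,1,-0.001,0,0.001,0,1,-0.001,0,0.001,0,1,-0.001,0,0.001,0]' 40
```

```text
clock: 4.55
position: [0.5692, -0.0283, 0.0359]
tcp_rot: [[0.996, -0.092, 0.001], [-0.092, -0.996, -0.0], [0.001, -0.0, -1.0]]
wrist_force: [-1.5, 0.8, 5.9]
finger_gap: 0.032
```

```bash
python3 -m jog '[1,0,0,-0.01,0,1,0,0,-0.03,0,1,0,0,-0.06,0,1,0,0,-0.09,0,1,0,0,-0.11,0,1,0,0,-0.11,0]' 40
python3 - <<'E'
from h import *
rows(.542,.266,.145)
w=cam('wrist'); cv2.imwrite('pics/w4.png',w['frame'][:,:,::-1])
E
```

```text
clock: 5.3
position: [0.57, -0.0283, 0.147]
tcp_rot: [[0.996, -0.092, 0.004], [-0.092, -0.996, -0.0], [0.004, -0.0, -1.0]]
wrist_force: [0.6, 0.0, -0.9]
finger_gap: 0.0316
t 5.3 psi -5.3 j6 1 shift mm [ -55.  -290.5    1.8] spin 0.0
```

View pics/w4.png

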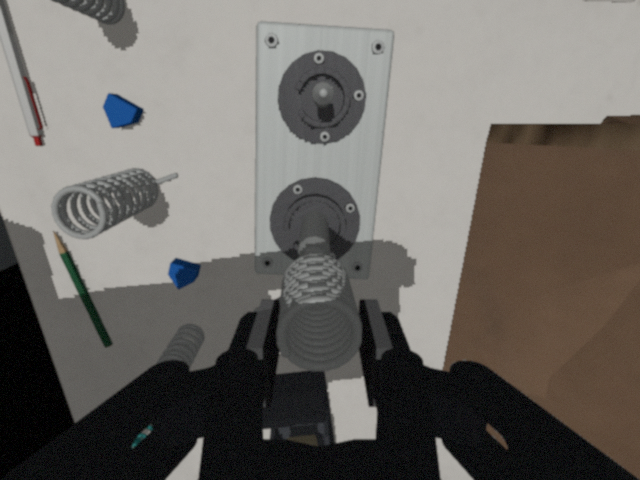

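The worn spring is in the jaws and clear of the rod. Carrying it to the tray.

```bash
python3 -m jog '[1,-0.009,-0.05,0,0,1,-0.018,-0.108,0,0,1,-0.028,-0.168,0,0,1,-0.038,-0.228,0,0,1,-0.05,-0.275,0,0,1,-0.053,-0.29,0,0,1,-0.053,-0.29,0,0,1,-0.053,-0.29,0.03,0]' 40
python3 - <<'E'
from h import *
rows(.544,.264,.022)
w=cam('wrist'); cv2.imwrite('pics/w5.png',w['frame'][:,:,::-1])
E
```

```text
clock: 6.35
position: [0.5444, 0.2648, 0.1162]
tcp_rot: [[0.996, -0.093, 0.004], [-0.093, -0.996, 0.001], [0.003, -0.002, -1.0]]
wrist_force: [0.4, -0.1, -1.4]
finger_gap: 0.0316
t 6.35 psi -5.3 j6 30 shift mm [-0.6  0.9 94.2] spin 0.0
```

View pics/w5.png

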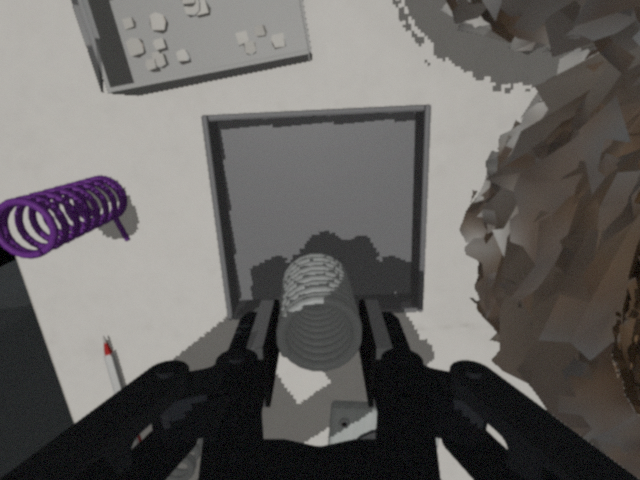

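Run:
```python
from h import *
w=cam('wrist')
C=[onz(w,*q,.03) for q in [(205,117),(430,107),(423,311),(231,317)]]
print(np.round(C,3),np.mean(C,0).round(3))
```

```text
[[0.481 0.346 0.03 ]
 [0.614 0.339 0.03 ]
 [0.608 0.205 0.03 ]
 [0.475 0.213 0.03 ]] [0.545 0.276 0.03 ]
```

```bash
python3 -m jog '[1,0,-0.006,0.03,0,1,0,-0.006,0.06,0,1,0,-0.006,0.083,0,1,0,-0.006,0.093,0,1,0,-0.006,0.093,0,0.1,0,-0.006,0.093,0,0,0,-0.006,0.093,0,0,0,-0.006,0.093,0]' 40
python3 - <<'E'
from h import *
w=cam('wrist'); cv2.imwrite('pics/w6.png',w['frame'][:,:,::-1])
E
```

```text
clock: 7.45
position: [0.5436, 0.2716, 0.0227]
tcp_rot: [[0.996, -0.092, 0.001], [-0.092, -0.996, 0.0], [0.001, -0.001, -1.0]]
wrist_force: [-0.3, 0.2, 0.1]
finger_gap: 0.0426
```

View pics/w6.png

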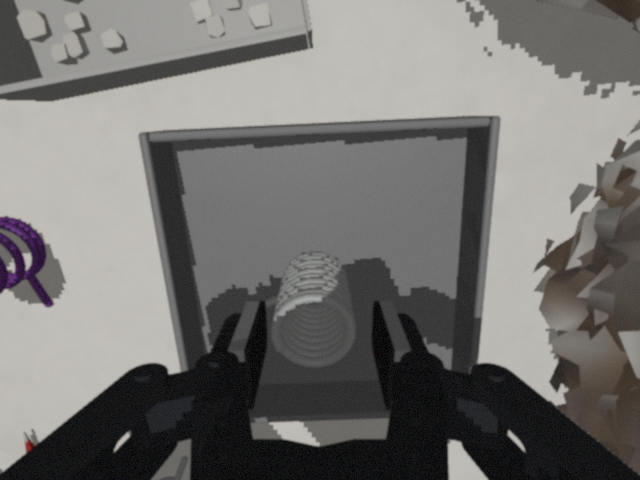

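```bash
python3 -m jog '[0,0,0,-0.05,0,0,0,0,-0.10,0,-0.5,-0.01,0.03,-0.14,10,-1,-0.03,0.09,-0.16,20,-1,-0.05,0.15,-0.16,30,-1,-0.07,0.21,-0.16,40,-1,-0.089,0.268,-0.16,50,-1,-0.089,0.273,-0.16,60]' 40
python3 - <<'E'
from h import *
rows(.430,.008,.18,-92)
E
```

```text
clock: 8.5
position: [0.4273, 0.0052, 0.1822]
tcp_rot: [[0.41, -0.912, -0.001], [-0.912, -0.41, -0.0], [-0.0, 0.001, -1.0]]
wrist_force: [0.4, 0.7, 0.2]
finger_gap: 0.0857
t 8.5 psi -65.8 j6 65 shift mm [-1.4 -3.6  2.2] spin 26.2
```

```bash
python3 -m jog '[-1,-0.0015,-0.0035,0,10,-1,-0.0015,-0.0035,0,20,-1,-0.0015,-0.0035,0,26,-1,-0.0015,-0.0035,0,26,-1,-0.0015,-0.0035,0,26]'
python3 - <<'E'
from h import *
import pickle
w=cam('wrist'); cv2.imwrite('pics/w7.png',w['frame'][:,:,::-1]);pickle.dump(w,open('w7.pkl','wb'))
rows(.430,.008,.06,-92)
E
```

```text
clock: 9.12
position: [0.432, 0.0106, 0.1821]
tcp_rot: [[-0.02, -1.0, 0.0], [-1.0, 0.02, 0.0], [-0.0, -0.0, -1.0]]
wrist_force: [0.2, -0.1, -0.3]
finger_gap: 0.0855
t 9.18 psi -91.2 j6 91 shift mm [  2.6   1.9 122.1] spin 0.8
```

View pics/w7.png

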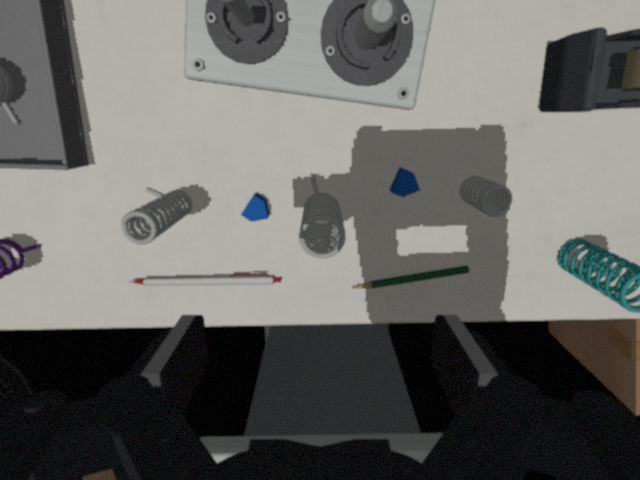

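Run:
```python
from h import *
import pickle
w=pickle.load(open('w7.pkl','rb'))
crop(w,110,165,260,255,5,'w7a.png'); crop(w,280,165,400,265,6,'w7b.png')
crop(w,320,0,420,90,6,'w7c.png')
```

```text
(no output)
```

View pics/w7a.png

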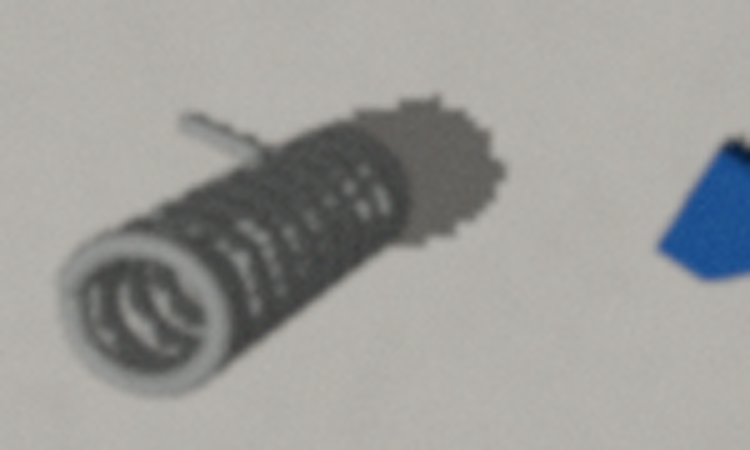

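View pics/w7b.png

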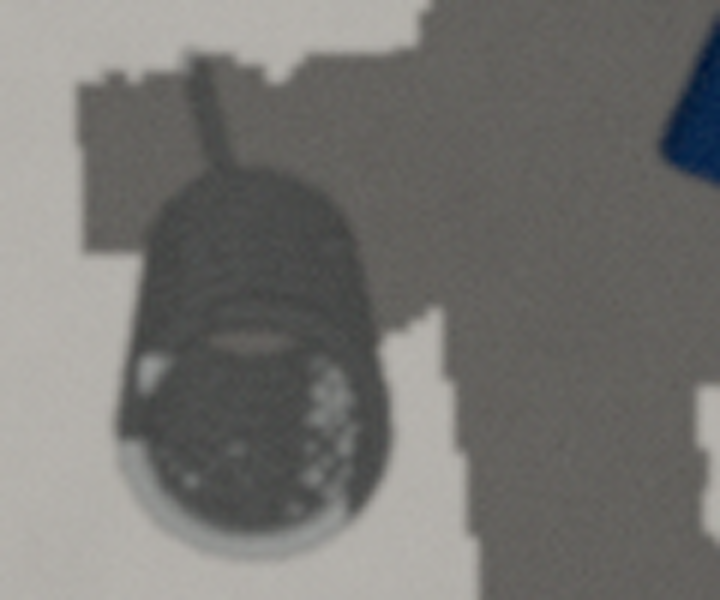

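View pics/w7c.png

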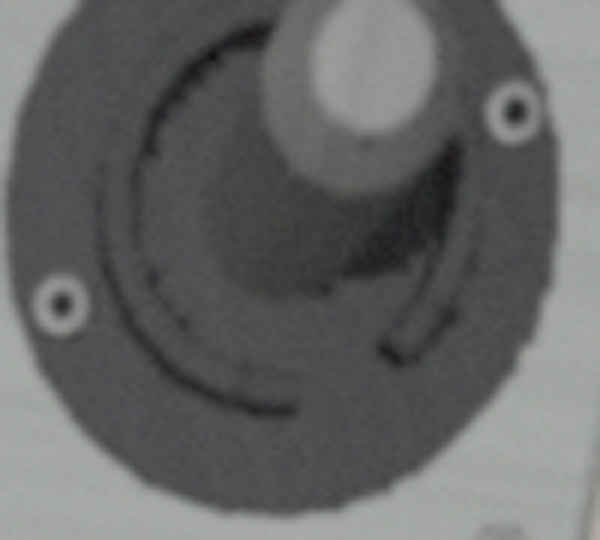

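Run:
```python
from h import *
import pickle
w=pickle.load(open('w7.pkl','rb'))
A=lambda x,y,z: onz(w,110+(x-2)/5,165+(y-2)/5,z)
B=lambda x,y,z: onz(w,280+(x-2.5)/6,165+(y-2.5)/6,z)
C=lambda x,y,z: onz(w,320+(x-2.5)/6,0+(y-2.5)/6,z)
ang=lambda v: round(float(np.degrees(np.arctan2(v[1],v[0]))),1)
p=lambda n,v: print(n,(np.array(v)[:2]*1000).round(1))
n=A(145,314,.083);p('thin',n); l=A(184,121,.002);print(ang(l-n),np.linalg.norm((l-n)[:2]),ang(l-A(258,157,.002)))
k=B(255,428,.083);p('thick',k); l=B(199,60,.002);print(ang(l-k),np.linalg.norm((l-k)[:2]),ang(l-B(226,165,.002)))
# project predicted rings to compare
for c,r in [((.430,.008),.0165)]:
    e=np.array([proj(w,(c[0]+r*np.cos(a),c[1]+r*np.sin(a),.083)) for a in np.linspace(0,2*np.pi,60)])
    e=(e-[280,165])*6+2.5; print(e.min(0),e.max(0))
b=np.mean([C(513,112,.02),C(61,304,.02)],0);p('thick post scr',b);print(ang(C(513,112,.02)-C(61,304,.02)))
p('rodtip',C(373,65,.094))
rows(.430,.008,.06,-92)
```

```text
thin [439.7 135.4]
63.7 0.029504816853964576 61.1
thick [430.8   7.8]
12.3 0.032120070889393344 13.0
[112.61671403 296.99582857] [394.67889649 566.64228949]
thick post scr [567.9 -28.8]
-70.1
rodtip [567.1 -28.5]
t 9.18 psi -91.2 j6 91 shift mm [  2.6   1.9 122.1] spin 0.8
```

```bash
python3 -m jog '[-1,0.0028,0.0015,0.05,0,-1,0.0028,0.0015,0.10,0,-1,0.0028,0.0015,0.13,0,-1,0.0028,0.0015,0.142,0,-1,0.0028,0.0015,0.142,0]' 40
python3 - <<'E'
from h import *
rows(.4305,.0078,.040)
E
```

```text
clock: 9.8
position: [0.4303, 0.0078, 0.0398]
tcp_rot: [[-0.022, -1.0, -0.001], [-1.0, 0.022, 0.0], [-0.0, 0.001, -1.0]]
wrist_force: [0.1, 0.4, 0.8]
finger_gap: 0.0853
t 9.8 psi -91.3 j6 91 shift mm [ 0.  -0.2 -0.2] spin 0.0
```

```bash
python3 -m jog '[0.1,0,0,0,0,0.3,0,0,0,0,1,0,0,0,0,1,0,0,0,0,1,0,0,0,0]' 40
python3 -m jog '[1,0,0,-0.02,0,1,0,0,-0.05,0,1,0,0,-0.09,0,1,0,0,-0.12,0,1,0,0,-0.125,0,1,0,0,-0.125,0]' 40
python3 - <<'E'
from h import *
import pickle
rows(.4305,.0078,.040)
w=cam('wrist'); cv2.imwrite('pics/w8.png',w['frame'][:,:,::-1]);pickle.dump(w,open('w8.pkl','wb'))
crop(w,220,180,420,400,3,'w8a.png')
E
```

```text
clock: 10.42
position: [0.4313, 0.0078, 0.0409]
tcp_rot: [[-0.022, -1.0, 0.002], [-1.0, 0.022, 0.0], [-0.0, -0.002, -1.0]]
wrist_force: [-0.5, 1.9, 8.5]
finger_gap: 0.0325
clock: 11.18
position: [0.4302, 0.0078, 0.1648]
tcp_rot: [[-0.022, -1.0, 0.0], [-1.0, 0.022, -0.0], [0.0, -0.0, -1.0]]
wrist_force: [-0.2, -0.0, -1.7]
finger_gap: 0.0325
t 11.18 psi -91.3 j6 91 shift mm [ -0.   -0.3 124.8] spin 0.0
```

View pics/w8a.png

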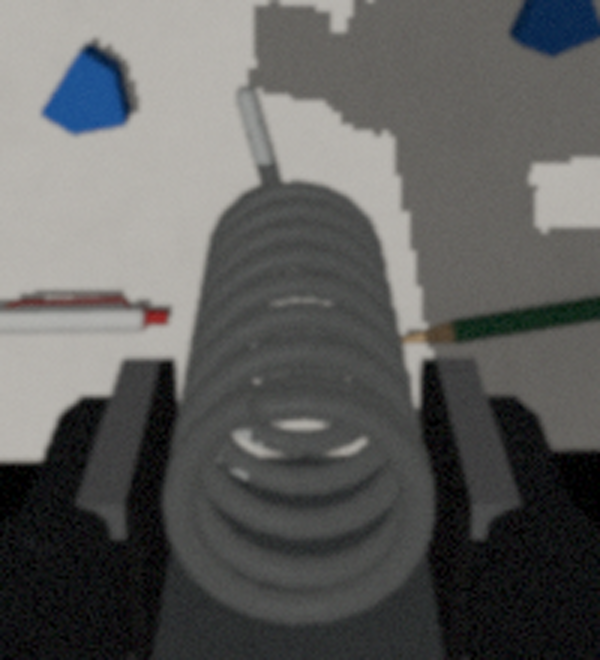

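Run:
```python
from h import *
import pickle
w=pickle.load(open('w8.pkl','rb')); s=robot.observe(); p=np.array(s['position']);R=np.array(s['tcp_rot'])
zb=p[2]-.0405
ang=lambda v: round(float(np.degrees(np.arctan2(v[1],v[0]))),1)
F=lambda x,y,z: onz(w,220+(x-1)/3,180+(y-1)/3,z)
l=F(246,92,zb+.002)-p; print('leg',ang(l),np.linalg.norm(l[:2])); print(ang(F(246,92,zb+.002)-F(270,182,zb+.002)))
for off in (-.003,0,.003):
  a=np.linspace(0,2*np.pi,90)
  def ring(z,r): 
    e=np.array([proj(w,p+R@[r*np.cos(t),off+r*np.sin(t),0]+[0,0,z-p[2]]) for t in a]); return (e-[220,180])*3+1
  e=ring(zb+.083,.0165);print(off,'top',e.min(0).round(),e.max(0).round())
  e=ring(zb+.002,.0165);print(off,'bot',e.min(0).round(),e.max(0).round())
rows(.5676,-.0286,.165,None)
```

```text
leg 13.8 0.03296423081223084
12.5
-0.003 top [155. 361.] [433. 604.]
-0.003 bot [205. 159.] [385. 327.]
0 top [156. 384.] [432. 625.]
0 bot [206. 175.] [384. 341.]
0.003 top [157. 408.] [431. 645.]
0.003 bot [206. 191.] [384. 356.]
t 11.22 psi -91.3 j6 91 shift mm [  33.3 -138.6   -0.9] spin 0.0
```

```bash
python3 -m jog '[1,0.005,-0.02,0,-10,1,0.01,-0.05,0,-20,1,0.018,-0.08,0,-30,1,0.025,-0.11,0,-40,1,0.033,-0.135,0,-50,1,0.033,-0.138,0,-60,1,0.033,-0.138,0,-70,1,0.033,-0.138,0,-80]' 40
python3 -m jog '[1,0,0,0,-10,1,0,0,0,-20,1,0,0,0,-30,1,0,0,0,-40,1,0,0,0,-50,1,0,0,0,-60,1,0,0,0,-70,1,0,0,0,-80]' 40
python3 - <<'E'
from h import *
rows(.5676,-.0286,.150,95.2)
E
```

```text
clock: 12.22
position: [0.5666, -0.0283, 0.1628]
tcp_rot: [[0.982, -0.19, -0.004], [-0.19, -0.982, 0.0], [-0.004, 0.0, -1.0]]
wrist_force: [-0.9, 0.4, -0.9]
finger_gap: 0.0328
clock: 13.22
position: [0.5665, -0.0282, 0.1629]
tcp_rot: [[0.358, 0.934, -0.003], [0.934, -0.358, 0.0], [-0.001, -0.003, -1.0]]
wrist_force: [0.5, -0.4, -0.8]
finger_gap: 0.032
t 13.22 psi 69.0 j6 -73 shift mm [ 0.1  1.2 12.9] spin -26.2
```

```bash
python3 -m jog '[1,0,0.001,0,-10,1,0,0.001,0,-20,1,0,0.001,0,-26.5,1,0,0.001,0.01,-26.5,1,0,0.001,0.013,-26.5,1,0,0.001,0.013,-26.5]' 40
python3 - <<'E'
from h import *
import pickle
rows(.5676,-.0286,.059,95.2)
w=cam('wrist'); cv2.imwrite('pics/w9.png',w['frame'][:,:,::-1]);pickle.dump(w,open('w9.pkl','wb'))
s=cam('scene'); crop(s,230,110,400,280,4,'s9.png')
E
```

```text
clock: 13.98
position: [0.568, -0.0286, 0.1509]
tcp_rot: [[-0.09, 0.996, -0.002], [0.996, 0.09, 0.0], [0.0, -0.002, -1.0]]
wrist_force: [0.1, 0.1, -0.6]
finger_gap: 0.0323
t 13.97 psi 95.1 j6 -99 shift mm [ 0.  -0.2 91.9] spin -0.1
```

View pics/w9.png

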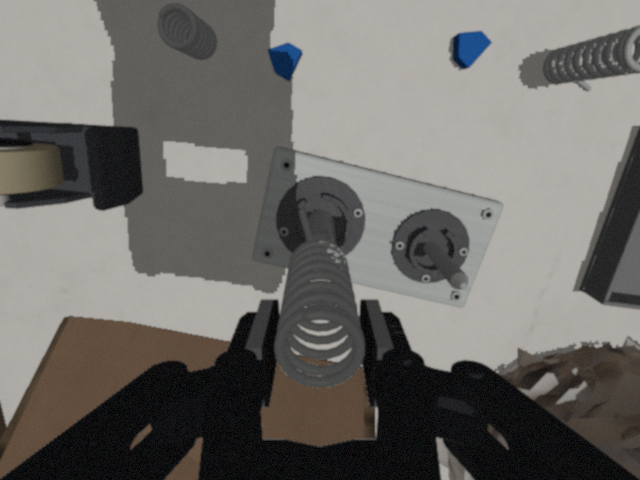

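View pics/s9.png

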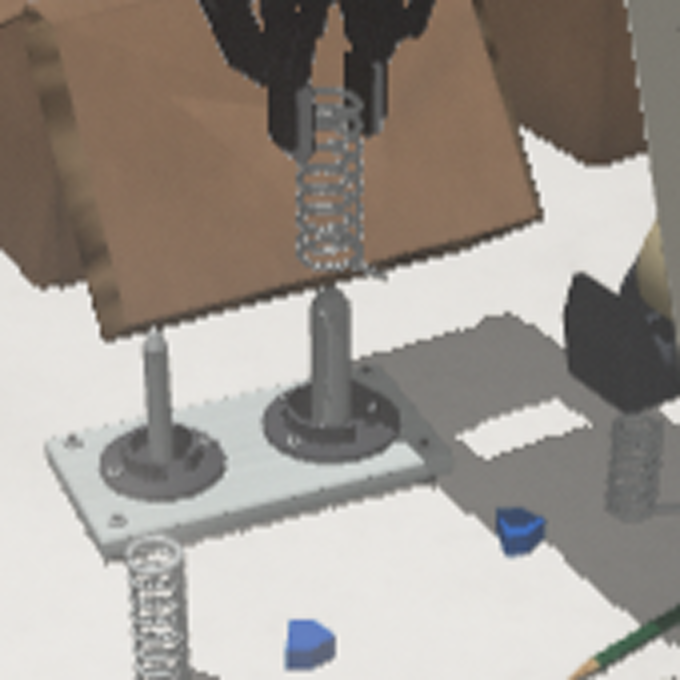

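Run:
```python
from h import *
import pickle
w=pickle.load(open('w9.pkl','rb'))
crop(w,260,160,385,290,5,'w9a.png')
```

```text
(no output)
```

View pics/w9a.png

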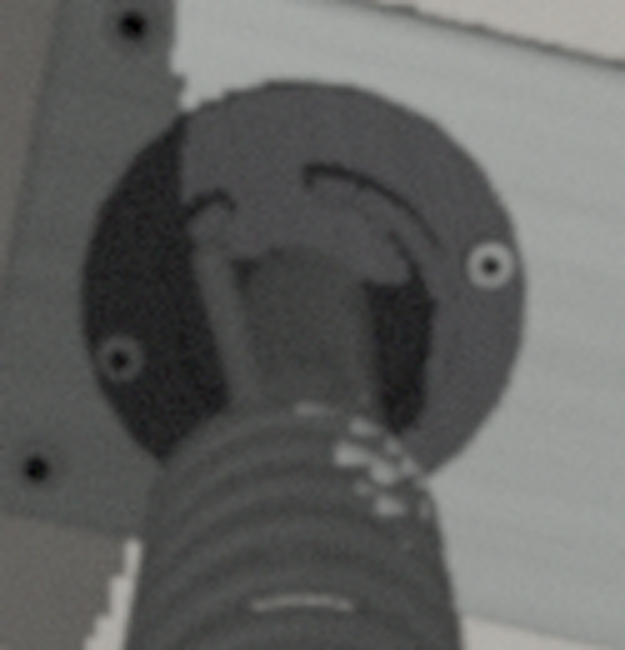

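Run:
```python
from h import *
import pickle
w=pickle.load(open('w9.pkl','rb')); p=np.array(robot.observe()['position'])
ang=lambda v: round(float(np.degrees(np.arctan2(v[1],v[0]))),1)
F=lambda x,y,z: onz(w,260+(x-2)/5,160+(y-2)/5,z)
a=F(208,252,.112);b=F(250,395,.112); print(ang(a-p),np.linalg.norm((a-p)[:2]),ang(a-b))
c=np.array([.5676,-.0286,.03])
for q in [(230,200),(305,175)]:
  d=F(*q,.03)-c; print('slot edge',ang(d),np.linalg.norm(d[:2]))
m=np.mean([F(491,265,.02),F(119,358,.02)],0); print(m, ang(F(491,265,.02)-F(119,358,.02)))
```

```text
-157.2 0.033078772660935195 -159.6
slot edge -145.9 0.02208454046613048
slot edge -175.8 0.02304260956180536
[ 0.56796808 -0.02838252  0.02      ] 109.6
```

```bash
python3 -m jog '[1,0,0,0.012,0,1,0,0,0.024,0,1,0,0,0.036,0,1,0,0,0.048,0,1,0,0,0.055,0,1,0,0,0.055,0]' 40
```

```text
clock: 14.82
position: [0.5682, -0.0287, 0.0963]
tcp_rot: [[-0.091, 0.996, -0.001], [0.996, 0.091, 0.0], [0.0, -0.001, -1.0]]
wrist_force: [-0.5, -0.2, -1.2]
finger_gap: 0.0324
```

```bash
python3 -m jog '[1,0,0,0.01,0,1,0,0,0.02,0,1,0,0,0.027,0,1,0,0,0.027,0]' 40; python3 -m jog '[1,0,0,0.004,0,1,0,0,0.007,0,1,0,0,0.007,0]' 40
```

```text
clock: 15.32
position: [0.5681, -0.0286, 0.0692]
tcp_rot: [[-0.091, 0.996, -0.001], [0.996, 0.091, 0.0], [0.0, -0.001, -1.0]]
wrist_force: [-1.1, 0.8, -1.5]
finger_gap: 0.0321
clock: 15.7
position: [0.5683, -0.0286, 0.0627]
tcp_rot: [[-0.091, 0.996, -0.0], [0.996, 0.091, 0.0], [0.0, -0.0, -1.0]]
wrist_force: [-2.8, 1.4, -2.1]
finger_gap: 0.0326
```

```bash
python3 -m jog '[1,0,0,0.001,0,1,0,0,0.002,0,1,0,0,0.003,0,1,0,0,0.003,0]' 40
python3 - <<'E'
from h import *
s=cam('scene'); crop(s,260,150,380,260,6,'s10.png')
E
```

```text
clock: 16.2
position: [0.5688, -0.0286, 0.061]
tcp_rot: [[-0.091, 0.996, 0.0], [0.996, 0.091, 0.0], [0.0, 0.001, -1.0]]
wrist_force: [-4.7, 2.2, 9.9]
finger_gap: 0.0327
```

View pics/s10.png

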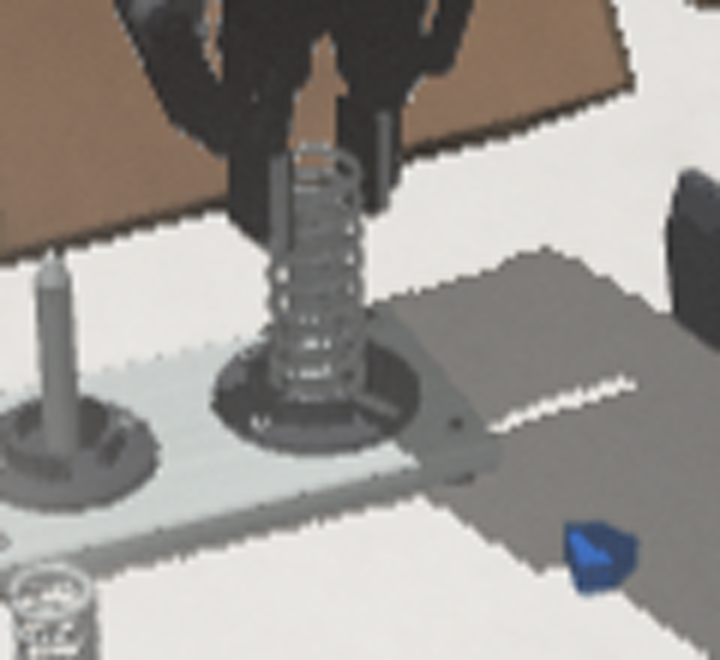

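The spring bottoms out at TCP z 0.061 with 10 N, and its leg lies in the slot at crop (375,400). Releasing it.

```bash
python3 -m jog '[0.1,0,0,0,0,-0.2,0,0,0,0,-0.2,0,0,0,0,-0.2,0,0,-0.02,0,-0.2,0,0,-0.07,0,-0.5,0,0,-0.12,0,-0.5,0,0,-0.13,0]' 40
python3 - <<'E'
from h import *
import pickle
rows(.44,.135,.19,-60)
s=cam('scene'); crop(s,260,150,380,260,6,'s11.png')
w=cam('wrist'); cv2.imwrite('pics/w11.png',w['frame'][:,:,::-1]);pickle.dump(w,open('w11.pkl','wb'))
E
```

```text
clock: 17.12
position: [0.5709, -0.0289, 0.1936]
tcp_rot: [[-0.091, 0.996, 0.007], [0.996, 0.091, -0.001], [-0.001, 0.007, -1.0]]
wrist_force: [0.8, 1.1, -0.1]
finger_gap: 0.0643
t 17.12 psi 95.2 j6 -99 shift mm [ 175.1 -115.5    2.6] spin 155.2
```

View pics/s11.png

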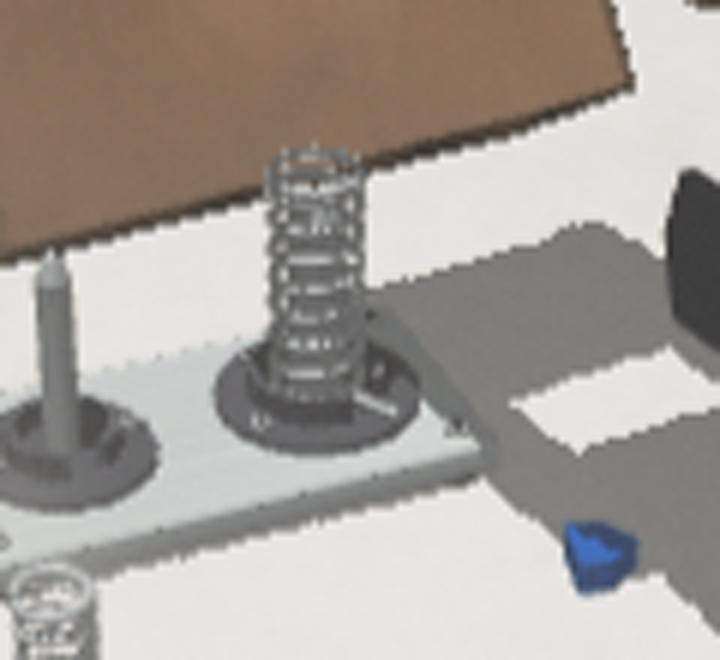

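View pics/w11.png

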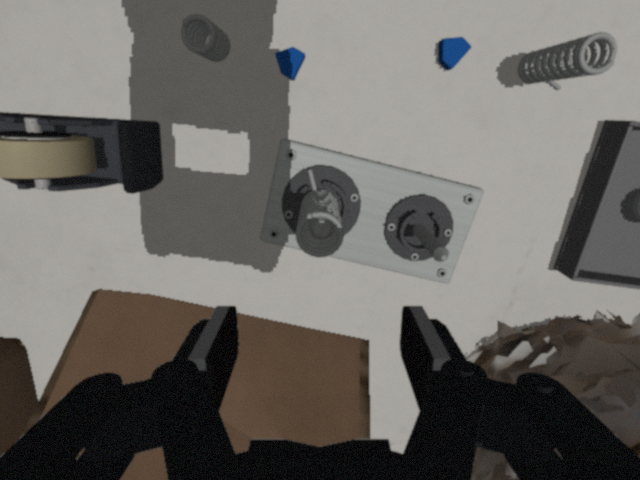

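The thick spring stands seated with its leg in the slot, at crop (375,400). Next is the thin spring, at about (.4398,.1352) with its leg near 62.5°.

```bash
python3 -m jog '[-1,0.03,-0.02,0,10.5,-1,0.07,-0.045,0,21,-1,0.11,-0.07,0,31.5,-1,0.15,-0.1,0,42,-1,0.172,-0.114,0,52.5,-1,0.175,-0.1155,0,63,-1,0.175,-0.1155,0,73.5,-1,0.175,-0.1155,0,84]' 40
python3 - <<'E'
from h import *
rows(.4398,.1352,.18,-22)
E
```

```text
clock: 18.23
position: [0.4363, 0.1349, 0.1881]
tcp_rot: [[0.982, 0.189, -0.003], [0.189, -0.982, -0.001], [-0.004, 0.0, -1.0]]
wrist_force: [-0.3, -0.2, -0.0]
finger_gap: 0.0853
t 18.23 psi 10.9 j6 5 shift mm [3.5 0.4 8.1] spin 32.9
```

```bash
python3 -m jog '[-1,0.002,0,0,10,-1,0.002,0,0,20,-1,0.002,0,0,30,-1,0.002,0,0,33,-1,0.002,0,0,33,-1,0.002,0,0,33]' 40
python3 - <<'E'
from h import *
import pickle
rows(.4398,.1352,.04,-22)
w=cam('wrist'); cv2.imwrite('pics/w12.png',w['frame'][:,:,::-1]);pickle.dump(w,open('w12.pkl','wb'))
E
```

```text
clock: 18.98
position: [0.439, 0.1353, 0.1891]
tcp_rot: [[0.929, -0.37, -0.002], [-0.37, -0.929, -0.001], [-0.001, 0.001, -1.0]]
wrist_force: [-1.0, -0.4, 1.0]
finger_gap: 0.0854
t 18.98 psi -21.7 j6 37 shift mm [  1.   -0.3 149.1] spin 0.3
```

View pics/w12.png

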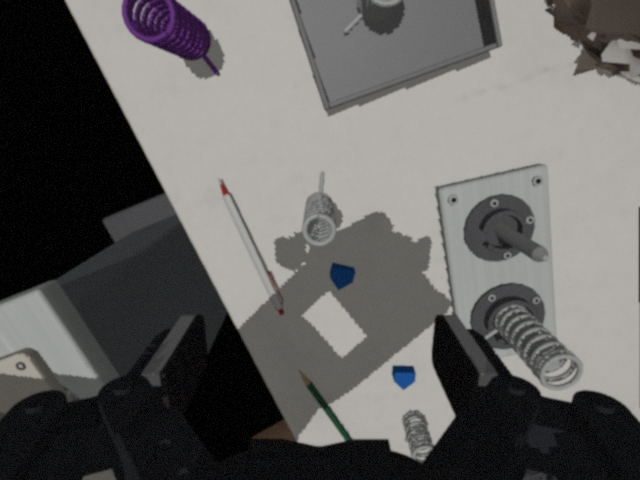

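Run:
```python
from h import *
import pickle
w=pickle.load(open('w12.pkl','rb'))
crop(w,280,160,360,260,6,'w12a.png');crop(w,430,155,560,275,5,'w12b.png')
```

```text
(no output)
```

View pics/w12a.png

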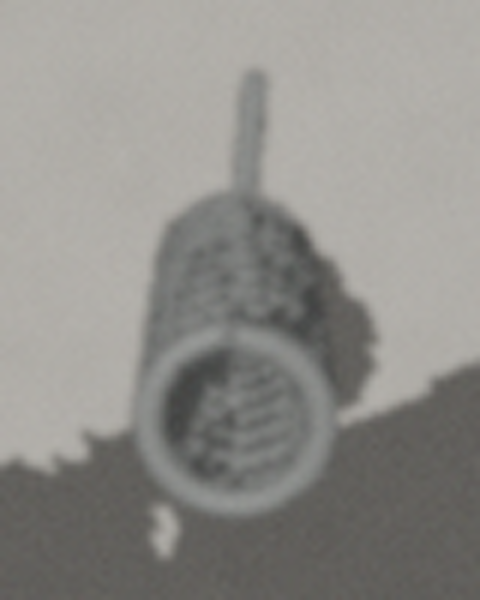

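View pics/w12b.png

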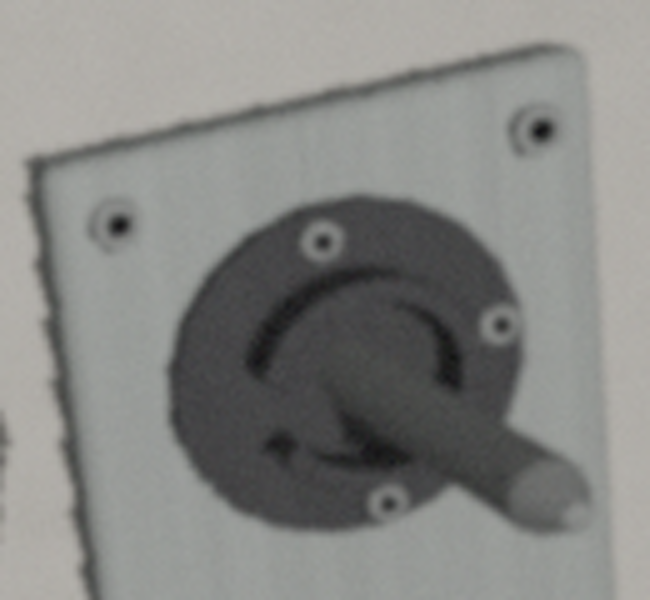

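Run:
```python
from h import *
import pickle
w=pickle.load(open('w12.pkl','rb'))
A=lambda x,y,z: onz(w,280+(x-2.5)/6,160+(y-2.5)/6,z)
B=lambda x,y,z: onz(w,430+(x-2)/5,155+(y-2)/5,z)
ang=lambda v: round(float(np.degrees(np.arctan2(v[1],v[0]))),1)
n=A(236,420,.083);l=A(255,74,.002);print('thin',n[:2].round(4),ang(l-n),np.linalg.norm((l-n)[:2]),ang(l-A(244,190,.002)))
a,b,c=B(323,242,.02),B(389,503,.02),B(500,325,.02); m=(a+b)/2
print('post',m[:2].round(4),np.linalg.norm(a-b),ang(a-b),ang(c-m))
rows(.4398,.1352,.04,-22)
```

```text
thin [0.4395 0.1356] 63.0 0.029931118695621893 62.9
post [0.5818 0.0589] 0.05140601562950151 89.4 -0.7
t 19.02 psi -21.7 j6 37 shift mm [  0.8  -0.2 149.3] spin 0.3
```

```bash
python3 -m jog '[-1,0.0005,0,0.05,0,-1,0.0005,0,0.10,0,-1,0.0005,0,0.135,0,-1,0.0005,0,0.149,0,-1,0.0005,0,0.149,0]' 40
python3 - <<'E'
from h import *
rows(.4396,.1354,.040)
E
```

```text
clock: 19.65
position: [0.4398, 0.1353, 0.0406]
tcp_rot: [[0.929, -0.371, -0.001], [-0.371, -0.929, -0.0], [-0.001, 0.001, -1.0]]
wrist_force: [1.2, 0.1, 0.4]
finger_gap: 0.0857
t 19.65 psi -21.8 j6 37 shift mm [-0.2 -0.1  0.6] spin 0.0
```

```bash
python3 -m jog '[0.2,0,0,0,0,0.45,0,0,0,0,1,0,0,0,0,1,0,0,0,0,1,0,0,0,0]' 40
python3 -m jog '[1,0,0,-0.02,0,1,0,0,-0.05,0,1,0,0,-0.09,0,1,0,0,-0.12,0,1,0,0,-0.125,0,1,0,0,-0.125,0]' 40
python3 - <<'E'
from h import *
import pickle
rows(.581,.0602,.165,94.5)
w=cam('wrist'); pickle.dump(w,open('w13.pkl','wb'))
crop(w,220,180,420,400,3,'w13a.png')
E
```

```text
clock: 20.27
position: [0.4404, 0.1355, 0.0418]
tcp_rot: [[0.929, -0.371, 0.001], [-0.371, -0.929, 0.0], [0.001, -0.001, -1.0]]
wrist_force: [-1.8, 0.6, 8.3]
finger_gap: 0.024
clock: 21.02
position: [0.4398, 0.1352, 0.1658]
tcp_rot: [[0.929, -0.371, 0.0], [-0.371, -0.929, 0.0], [0.0, -0.0, -1.0]]
wrist_force: [-0.1, -0.2, -0.8]
finger_gap: 0.0241
t 21.02 psi -21.8 j6 37 shift mm [159.   17.3   0.8] spin -116.3
```

View pics/w13a.png

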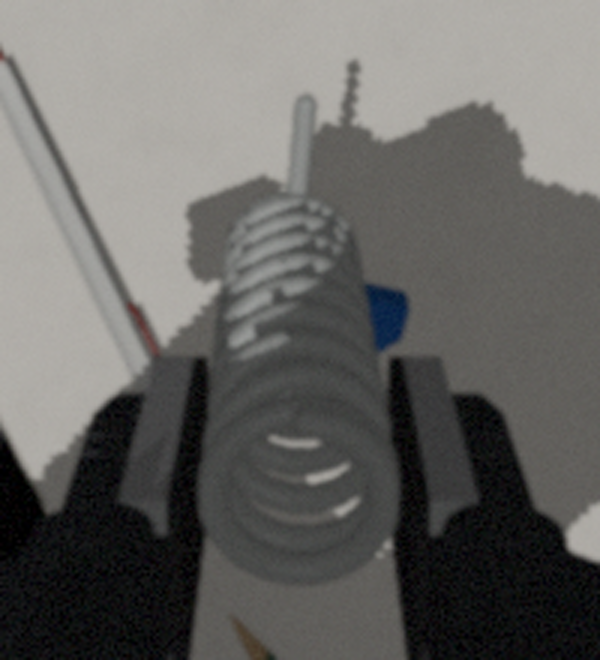

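Run:
```python
from h import *
import pickle
w=pickle.load(open('w13.pkl','rb')); s=robot.observe(); p=np.array(s['position']);R=np.array(s['tcp_rot'])
zb=p[2]-.0413
ang=lambda v: round(float(np.degrees(np.arctan2(v[1],v[0]))),1)
F=lambda x,y,z: onz(w,220+(x-1)/3,180+(y-1)/3,z)
l=F(305,98,zb+.002)-p; print('leg',ang(l),np.linalg.norm(l[:2]),ang(F(305,98,zb+.002)-F(299,188,zb+.002)))
for off in (-.003,0,.003):
  a=np.linspace(0,2*np.pi,90)
  def ring(z,r): 
    e=np.array([proj(w,p+R@[r*np.cos(t),off+r*np.sin(t),0]+[0,0,z-p[2]]) for t in a]); return (e-[220,180])*3+1
  e=ring(zb+.083,.0125);print(off,'top',e.min(0).round(),e.max(0).round())
  e=ring(zb+.002,.0125);print(off,'bot',e.min(0).round(),e.max(0).round())
```

```text
leg 64.1 0.02958347936519494 64.6
-0.003 top [186. 381.] [396. 565.]
-0.003 bot [226. 173.] [361. 300.]
0 top [187. 404.] [395. 586.]
0 bot [226. 189.] [361. 315.]
0.003 top [187. 427.] [395. 607.]
0.003 bot [226. 205.] [360. 330.]
```

```bash
python3 -m jog '[1,0.02,0.002,0,-10.5,1,0.05,0.005,0,-21,1,0.085,0.009,0,-31.5,1,0.12,0.013,0,-42,1,0.15,0.016,0,-52.5,1,0.159,0.0173,0,-63,1,0.159,0.0173,0,-73.5,1,0.159,0.0173,0,-84]' 40
python3 -m jog '[1,0,0,0,-10.5,1,0,0,0,-21,1,0,0,0,-32,1,0,0,0,-32,1,0,0,0,-32,1,0,0,0,-32]' 40
python3 - <<'E'
from h import *
import pickle
rows(.581,.0604,.150,94)
w=cam('wrist'); cv2.imwrite('pics/w14.png',w['frame'][:,:,::-1]);pickle.dump(w,open('w14.pkl','wb'))
crop(w,260,160,385,290,5,'w14a.png')
E
```

```text
clock: 22.08
position: [0.5803, 0.06, 0.1638]
tcp_rot: [[0.461, 0.887, -0.004], [0.887, -0.461, -0.0], [-0.002, -0.003, -1.0]]
wrist_force: [0.6, -1.0, -1.0]
finger_gap: 0.0238
clock: 22.82
position: [0.5811, 0.0602, 0.1656]
tcp_rot: [[-0.071, 0.997, -0.001], [0.997, 0.071, -0.0], [-0.0, -0.001, -1.0]]
wrist_force: [-0.2, 0.2, -1.0]
finger_gap: 0.024
t 22.82 psi 94.1 j6 -89 shift mm [ 0.2 -0.1 15.6] spin 0.1
```

View pics/w14a.png

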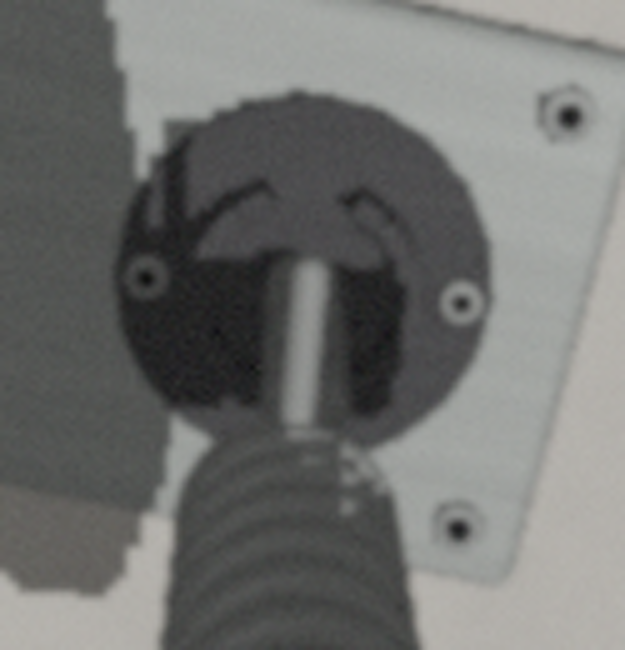

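Run:
```python
from h import *
import pickle
w=pickle.load(open('w14.pkl','rb')); p=np.array(robot.observe()['position'])
ang=lambda v: round(float(np.degrees(np.arctan2(v[1],v[0]))),1)
F=lambda x,y,z: onz(w,260+(x-2)/5,160+(y-2)/5,z)
z=p[2]-.0413+.002
a=F(313,262,z);b=F(300,422,z); print(ang(a-p),np.linalg.norm((a-p)[:2]),ang(a-b))
s1,s2=F(461,303,.02),F(146,277,.02); c=(s1+s2)/2; print('post',c[:2],np.linalg.norm(s1-s2),ang(s1-s2)+90)
for q in [(268,187),(348,200)]:
  d=F(*q,.03)-c; print('slot edge',ang(d),np.linalg.norm(d[:2]))
```

```text
-177.8 0.029850911928373688 179.7
post [0.58149731 0.0605308 ] 0.05138949951994197 179.2
slot edge -159.5 0.019770438760696004
slot edge 162.1 0.018243892256251504
```

```bash
python3 -m jog '[1,0,0,0.012,0,1,0,0,0.024,0,1,0,0,0.036,0,1,0,0,0.048,0,1,0,0,0.06,0,1,0,0,0.07,0,1,0,0,0.07,0]' 40
```

```text
clock: 23.75
position: [0.5807, 0.0602, 0.095]
tcp_rot: [[-0.073, 0.997, -0.002], [0.997, 0.073, -0.0], [0.0, -0.002, -1.0]]
wrist_force: [0.0, -0.2, -0.5]
finger_gap: 0.0241
```

```bash
python3 -m jog '[1,0,0,0.01,0,1,0,0,0.02,0,1,0,0,0.026,0,1,0,0,0.030,0,1,0,0,0.032,0,1,0,0,0.032,0]' 40;python3 -m jog '[1,0,0,0.001,0,1,0,0,0.002,0,1,0,0,0.002,0]' 40
```

```text
clock: 24.5
position: [0.5813, 0.0603, 0.0639]
tcp_rot: [[-0.073, 0.997, -0.0], [0.997, 0.073, 0.0], [0.0, -0.0, -1.0]]
wrist_force: [-0.8, 0.3, -0.8]
finger_gap: 0.0238
clock: 24.88
position: [0.5814, 0.0603, 0.0621]
tcp_rot: [[-0.074, 0.997, 0.0], [0.997, 0.074, 0.0], [0.0, 0.0, -1.0]]
wrist_force: [0.0, 1.1, 0.0]
finger_gap: 0.024
```

```bash
python3 -m jog '[1,0,0,0.001,0,1,0,0,0.002,0,1,0,0,0.002,0]' 40
python3 - <<'E'
from h import *
s=cam('scene'); crop(s,240,150,360,260,6,'s14.png')
E
```

```text
clock: 25.25
position: [0.5823, 0.0603, 0.0617]
tcp_rot: [[-0.074, 0.997, 0.002], [0.997, 0.074, 0.0], [-0.0, 0.002, -1.0]]
wrist_force: [-2.9, -0.1, 13.6]
finger_gap: 0.0239
```

View pics/s14.png

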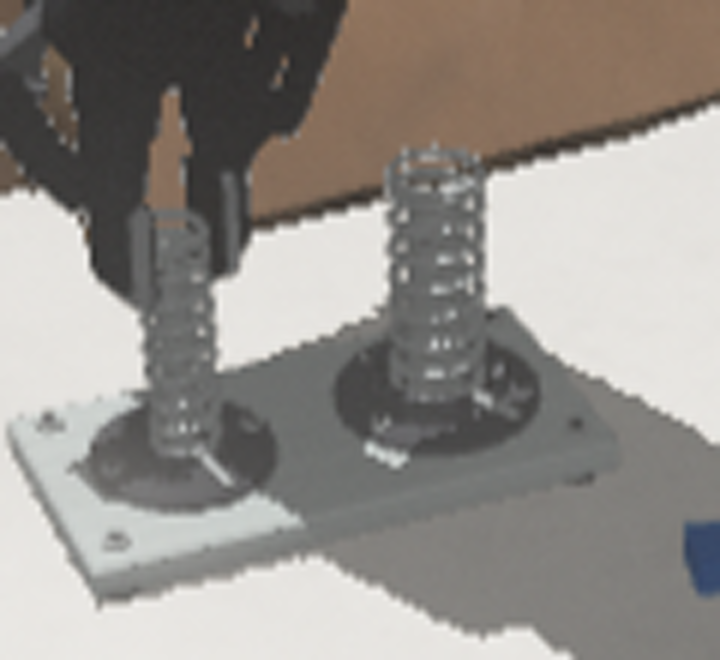

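Contact of 13.6 N came at TCP z 0.0617, which matches the seat, and the leg at crop (215,465) lies in the slot. Releasing and backing away.

```bash
python3 -m jog '[0.4,0,0,0,0,0,0,0,0,0,0,0,0,0,0,0,0,0,-0.02,0,0,0,0,-0.07,0,0,0,0,-0.12,0,0,-0.02,-0.04,-0.15,0,0,-0.04,-0.08,-0.15,0]' 40
python3 -m jog '[0,-0.02,0.06,0,0,0,-0.02,0.06,0,0]'
python3 - <<'E'
from h import *
import pickle
s=cam('scene'); crop(s,240,150,360,260,6,'s15.png'); cv2.imwrite('pics/s15f.png',s['frame'][:,:,::-1])
w=cam('wrist'); cv2.imwrite('pics/w15.png',w['frame'][:,:,::-1]);pickle.dump(w,open('w15.pkl','wb'))
E
```

```text
clock: 26.3
position: [0.5057, 0.0141, 0.2139]
tcp_rot: [[-0.074, 0.997, 0.007], [0.997, 0.074, -0.0], [-0.001, 0.007, -1.0]]
wrist_force: [-0.1, -1.1, -0.2]
finger_gap: 0.0428
clock: 26.55
position: [0.5685, -0.0021, 0.2116]
tcp_rot: [[-0.072, 0.997, 0.004], [0.997, 0.072, -0.0], [-0.001, 0.004, -1.0]]
wrist_force: [-0.2, 0.1, 0.8]
finger_gap: 0.0425
```

View pics/s15.png

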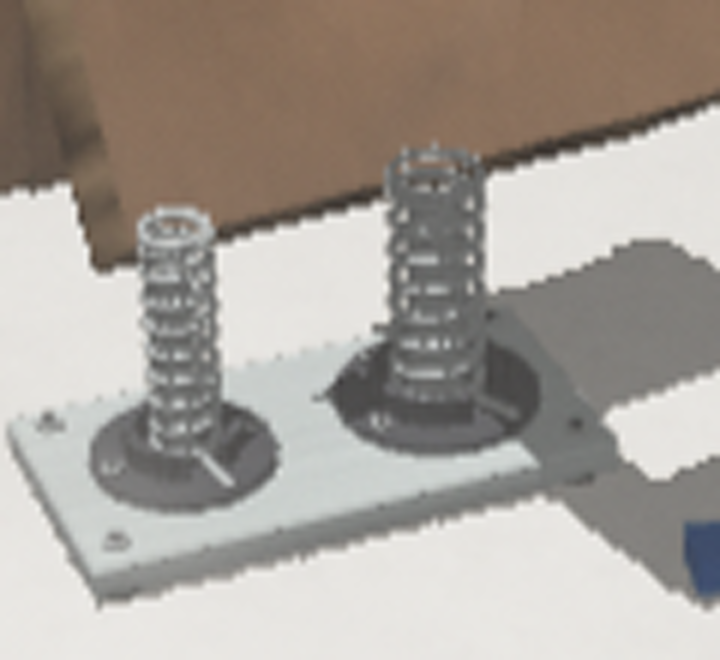

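View pics/w15.png

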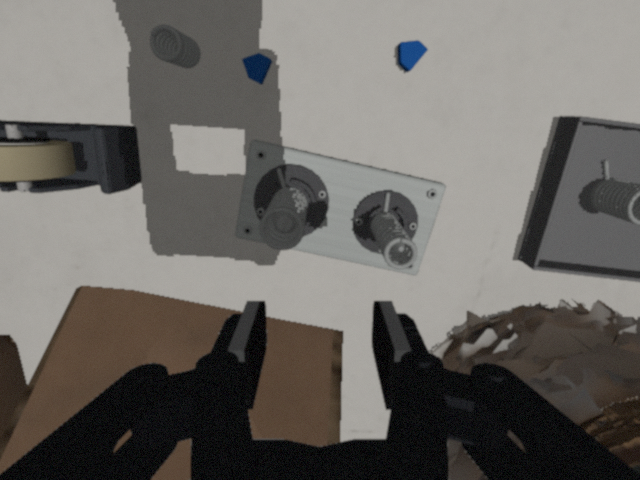

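View pics/s15f.png

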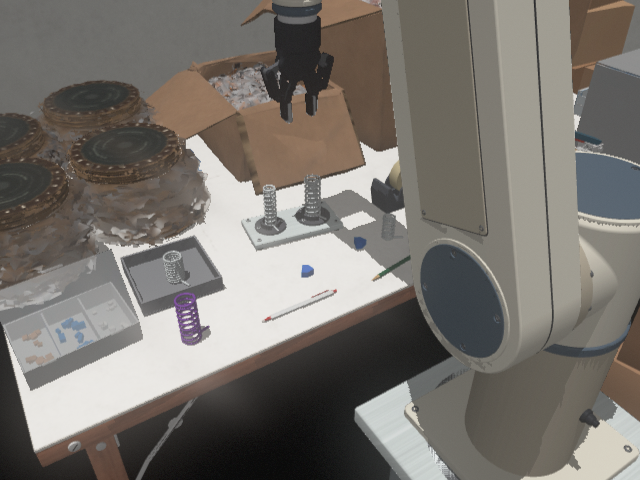

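```bash
python3 -m jog '[0,0,0,-0.02,0,0,0,0,-0.02,0,0,0,0,-0.02,0]'
python3 - <<'E'
from h import *
import pickle
w=cam('wrist'); pickle.dump(w,open('w16.pkl','wb')); s=cam('scene'); pickle.dump(s,open('s16.pkl','wb'))
crop(w,235,135,455,280,3.5,'w16.png')
img=s['frame'].copy()
big=cv2.resize(img[150:260,240:360,::-1],None,fx=6,fy=6,interpolation=cv2.INTER_CUBIC)
for c,r in [((.568,-.0286),.0165),((.5812,.0604),.0125)]:
  for z in (.105,):
    pts=[proj(s,(c[0]+r*np.cos(a),c[1]+r*np.sin(a),z)) for a in np.linspace(0,6.283,40)]
    pts=((np.array(pts)-[240,150])*6).astype(int); print('scene ring bbox',pts.min(0),pts.max(0))
    cv2.polylines(big,[pts],True,(0,0,255),1)
cv2.imwrite('pics/s16.png',big)
print(robot.observe()['position'],robot.observe()['clock'])
E
```

```text
clock: 27.02
position: [0.5654, -0.0008, 0.2299]
tcp_rot: [[-0.074, 0.997, -0.0], [0.997, 0.074, 0.0], [0.0, -0.0, -1.0]]
wrist_force: [-0.1, 1.0, -0.7]
finger_gap: 0.0427
scene ring bbox [381 142] [483 194]
scene ring bbox [127 205] [207 246]
[ 0.56521761 -0.00089268  0.22949725] 27.125
```

View pics/w16.png

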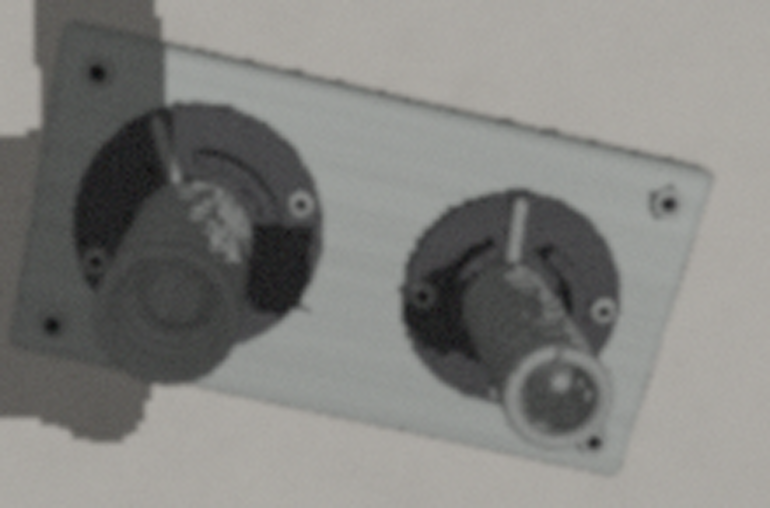

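View pics/s16.png

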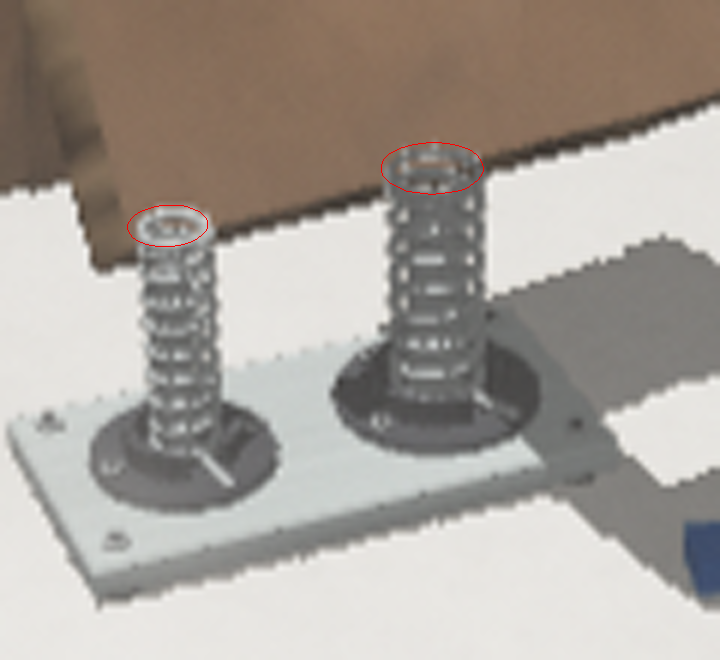

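Run:
```python
from h import *
import pickle
w=pickle.load(open('w16.pkl','rb'))
F=lambda x,y,z: onz(w,235+(x-1.25)/3.5,135+(y-1.25)/3.5,z)
ang=lambda v: round(float(np.degrees(np.arctan2(v[1],v[0]))),1)
c=(F(603,311,.02)+F(423,294,.02))/2; k=(F(300,205,.02)+F(94,262,.02))/2
print('posts',c[:2].round(4),k[:2].round(4))
t=F(556,396,.103); print('thin top off',((t-c)[:2]*1000).round(1)); t2=F(165,316,.103); print('thick top off',((t2-k)[:2]*1000).round(1))
print('thin leg',ang(F(520,202,.022)-c),ang(F(520,202,.022)-F(514,260,.022)),'slot',ang(F(603,311,.02)-F(423,294,.02))+90)
print('thick leg',ang(F(160,122,.022)-k),ang(F(160,122,.022)-F(177,180,.022)),'slot',ang(F(300,205,.02)-F(94,262,.02))-270)
```

```text
posts [0.5814 0.0609] [ 0.5682 -0.029 ]
thin top off [-0.2 -2.9]
thick top off [ 0.8 -1.1]
thin leg -176.1 -178.8 slot 178.7
thick leg -159.7 -161.0 slot -160.2
```

Run:
```python
from bench import robot
print(robot.close_job(), robot.observe()['clock'])
```

```text
the job is handed in; nothing more can be done
the job is handed in; nothing more can be done
```

I lifted the worn spring off the thick rod and stood it in the grey tray. I then put the wide spring on the thick rod and the narrow one on the thin rod, each turned in the air so its leg met the slot. Neither snagged, so no twisting was needed. I handed the job in at about 27 s of the 72 s allowed.

- **Seating:** both new springs met the cup floor at the expected height, with about 10–14 N of contact. Their tops sit where fully seated springs should be in the last scene picture.
- **Leg angles:** the thick spring's leg read about −160° against its slot at −160°. The thin spring's leg read −176° to −179° against its slot at 179°, within 5°.
- **Upright:** the thin spring's top measured about 3 mm off its rod axis (at most 0.035 rad of lean, limit 0.09), and the thick spring's about 1.4 mm.
- **Worn spring and the rest:** in the last pictures the worn spring stands upright in the tray. I never reached for the short spring, tape dispenser, pen, pencil or game pieces; they look undisturbed there, but I did not measure them again. The arm was clear of everything.
- **Disagreement:** the top camera placed things about 3 mm from where the wrist camera did, so I relied on the wrist camera, which agreed with the contact heights.

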